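# Lean the wet serving board on the bar riser, foot behind the drip tray's rim

## Robot

A 7-joint arm with a two-finger parallel gripper is mounted at the origin on the work surface. World frame = base frame: x ahead of the robot, y to its left, z up, the work surface at z = 0. Lengths are in m, angles in rad, forces in N, time in s.
With the tool pointing down it reaches from about 0.425 to 0.925 m from the base axis. Payload 6.8 kg.
Tool frame: the origin (TCP) lies midway between the tips of the shut fingers; the grasp point (between the pads) lies 19 mm behind it; z points along the fingers, x is the direction in which the jaws open and shut, and the axes are right-handed (so a half turn about z gives the same grasp; the last joint's range is limited). The gripper opens to 85 mm and grips with 20 to 120 N. Pads are 22 mm wide; open, the fingers measure 114 mm over their backs; the gripper's body (76 mm by 85 mm) begins 54 mm behind the grasp point. The pads swing forward as they close: fully open they stand 13 mm farther back than shut.
Start: joints at [1.073, 0.477, 0.022, 1.555, -0.011, 1.109, -0.083], TCP at [0.257, -0.624, 0.231] pointing down, gripper open.
Joint ranges: [-2.96, 2.96], [-0.34, 2.1], [-1.41, 1.46], [0.24, 2.44], [-1.37, 4.51], [0.17, 1.92], [-2.96, 2.96]. Speed limits (rad/s): [2.39, 2.39, 3.14, 3.14, 3.14, 3.14, 3.14].

## Interface

Orientations are given as a unit quaternion [w, x, y, z].
In Python, from station import bot gives the robot as it stands.
- The arm moves only by the tool step_arm, never from a script. Its argument "increments" is a list of rows, each a list of 7 numbers: the shift along the tool's x, y, z in cm, then the turn, a rotation vector about the tool's x, y, z in degrees, then the closure, from 0 (fully open) to 1 (shut). A call has 1 to 20 rows; each row shifts and turns the commanded pose from where the row before left it, along the tool's axes as they then stand; what a row does not reach is not made up. A row lasts 1/10 s, in which the tool goes at most 50 mm and 8.59 degrees, less where a joint would pass 70% of its speed; a pose out of reach is approached as far as the arm can. A call is refused whole if a number of a shift passes 5 or a number of a turn 8.59, either way. A call with a gripper value outside its range is refused whole. The fingers move at their own pace and stop on an object; "squeeze" is the grip in N (left out, the last holds). Time passes only in rows, so rows that do not move let the fingers close. It gives the time, the measured TCP pose, the force and the opening at its end, in the units of the state.
- bot.get_obs(): the state, without advancing time (a new reading comes with each control period).
- bot.read_camera(name): name is "scene" or "side" or "wrist"; returns a dict with "pixels" (384x512x3 uint8, red, green, blue), "vertical_fov" (degrees; the focal length in pixels is half the picture's height over the tangent of half this angle, whatever the lens; pixels are square), "cx", "cy" (the principal point, pixels), "camera_from_world" (4x4, takes a point from world to camera coordinates). Camera axes: x right, y down, z forward; pixel columns grow to the right and rows downward; lengths in m; the calibration is good to about 2 mm. A picture is of the moment at which its call begins. There is no depth.
- bot.hand_in(): hands the job in, once; it reports no verdict.
Trained networks look in a picture, given as the dict that the camera call returned (one of the last four; its "shot" number tells which), for a name from the list of things; names that differ only in an ending like _2 or _b are one class to them, and where a whole thing is asked for, a point or a joint stands for the part that bears it (a point fixed in the world has none). Each returns a list of dicts, best first, with "score" (0 to 1); they miss things now and then, are a little off and sometimes report something else, mostly with a low value. They report only what shows in the picture. A call takes as long as a camera call. They do not tell look-alikes from the thing itself.
- bot.find_in(picture, query): "point" ([column, row] in pixels, amid what is visible of it).
- bot.cut_out(picture, query): "pixels" (384x512 bool, what is visible of it) and "point" ([column, row] in pixels, amid what is visible of it).
- bot.pinpoint(picture, query): "point" ([column, row] in pixels: a listed point, or the origin of a listed thing).
The state is a dict: "t": time; "q": joint angles; "joint_vel": joint speeds; "joint_torque": joint torques, N m; "eef_pos": TCP position; "tool_rot": TCP orientation; "contact_force": force on the tool from outside, world axes, zero at the start; "torque": the same for the moment, N m; "gripper_width": opening from 0.0 (shut) to 1.0 (fully open).
Only numpy, scipy, OpenCV 4.12 (cv2) and the standard library are available. Lean on these libraries where they do the work, as an engineer would, in place of code of your own. Each camera call takes 0.05 s, during which the arm holds its last target.

## Task

Lift the wooden serving board out of the dish rack and lean it against the bar riser to dry, short edge down: its whole foot stands in the drip tray's front gutter, square and right up against the tray's front rim. Keep hold of it until it rests on the riser's top edge, easing it on gently - no ramming it into tray or riser and no letting it fall back - then let go and leave it leaning there. Leave the saucer in its slot and the tin and the tumbler where they stand.

Things in the scene. Friction and masses are not known exactly. Their poses are not given: they have to be found in the camera images.
- board_center (a point): centre of the light beech serving board: 160 mm wide (x), 15 thick (y), 220 tall (z, up), 0.26 to 0.52 kg, faces alike, brass eyelet in one top corner. Foot and top edges lie 110 mm below and above this point along its z. It starts leaning about 10 degrees in an outer slot of the dish rack, the top 140 mm free above the hoops. Grasp it across the thickness at its top edge
- board_foot (a point): centre of the board's foot (its lower short edge), half-way through the thickness; axes as board_center
- tray_gutter (a point): narrow fixed steel drip tray set before the bar riser. This point: on its gutter floor (3 mm above the counter), at the middle of the front rim's inner face; x along the rim, parallel to the riser's face, y level towards the riser, z up. The front rim stands 15 mm above this floor; tray 280 mm long inside. Flat gutter from the rim (y 0) to y 24 mm; then ribs 6 mm high to the back rim at y 40
- tray_back (a point): middle of the tray's back rim, 40 mm behind tray_gutter, same axes. Behind it is the fixed bar riser: steel, wooden cap, 120 mm high, 540 long, upright flat face. Its distance differs each time and is not measured, only felt or seen: face 6 to 34 mm beyond this point, so the board leans about 15 to 26 degrees on the top edge. Tins and cups on its top keep over 130 mm off along x
- rack: fixed wire dish rack, 210 (x) by 180 mm (y), origin at its base centre on the counter. Hoops 100 mm wide, every 30 mm along y, slant about 10 degrees to the rack's -y, tops 99 mm above the counter; its floor wires are 17 mm above the counter. Board and saucer stand in slots 90 mm apart, either way round; draw the board out along its own plane
- saucer_center (a point): centre of the white round saucer in the other slot of the rack, 110 mm across, 11 mm thick, top about 118 mm above the counter; to be left alone
- tin: small yellow tea tin, 72 mm across, 85 mm high, loose on the counter, origin at the centre of its base; to be left alone
- tumbler: glass tumbler, 66 mm across at the rim, 80 mm high, loose on the counter, origin at the centre of its base; to be left alone
Not all that is in view belongs to the job. Of the things shaped like the part that bears board_center, the wooden one is meant.

How it is judged:
By the outcome, as a careful person would: the job done as asked, in the order asked, and still so for the second after the job is handed in, with the robot touching nothing.
It also fails if it takes over 61 s, if anything falls off the work surface, if the arm or the gripper's body presses on something with over 40 N, if the wrist force passes 120 N, or if a joint passes its speed limit or range.

## Working session

There is one attempt and no reset: what is moved stays moved. The work goes in short steps, Python scripts to look and compute and a tool call to move; the robot and the scene stay as the last step left them, time stands still between calls to the robot, and variables do not carry over. Pictures are saved under pics/ and viewed, and the job is handed in when it is done.

Besides the shell and the picture viewer there is one more tool, called in YAML: its name, and indented under it one key for each argument. step_arm: Moves the arm, as the interface text tells. Its arguments: {"type":"object","properties":{"increments":{"type":"array"},"squeeze":{"type":"number"}},"required":["increments"]}

```bash
ls; mkdir -p pics; cat > h.py <<'E'
import numpy as np, cv2
from station import bot
np.set_printoptions(precision=4,suppress=True)
def shot(n,f=None):
    p=bot.read_camera(n)
    if f: cv2.imwrite('pics/'+f,cv2.cvtColor(p['pixels'],cv2.COLOR_RGB2BGR))
    return p
def ray(p,uv):
    T=np.array(p['camera_from_world']);R=T[:3,:3];t=T[:3,3]
    f=192/np.tan(np.radians(p['vertical_fov'])/2)
    d=R.T@np.array([(uv[0]-p['cx'])/f,(uv[1]-p['cy'])/f,1.0])
    return -R.T@t,d/np.linalg.norm(d)
def proj(p,X):
    T=np.array(p['camera_from_world']);f=192/np.tan(np.radians(p['vertical_fov'])/2)
    c=(T[:3,:3]@np.atleast_2d(X).T).T+T[:3,3]
    return np.c_[p['cx']+f*c[:,0]/c[:,2],p['cy']+f*c[:,1]/c[:,2]]
def onz(p,uv,z):
    o,d=ray(p,uv);return o+d*(z-o[2])/d[2]
def tri(obs):
    A=np.zeros((3,3));b=np.zeros(3);L=[]
    for p,uv in obs:
        o,d=ray(p,uv);M=np.eye(3)-np.outer(d,d);A+=M;b+=M@o;L.append((o,d))
    X=np.linalg.solve(A,b)
    return X,[np.linalg.norm((np.eye(3)-np.outer(d,d))@(X-o)) for o,d in L]
E
python3 - <<'E'
from h import *
P={n:shot(n,n+'0.png') for n in('scene','side','wrist')}
print(bot.get_obs())
for n,p in P.items():
    print(n,p['vertical_fov'],p['cx'],p['cy'],ray(p,(256,192)))
    for q in ['board_center','board_foot','tray_gutter','tray_back','rack','saucer_center','tin','tumbler']:
        print(q,[(np.round(r['point'],1),round(r['score'],2)) for r in bot.pinpoint(p,q)[:3]])
E
```

```text
pics
{'t': 0.15, 'q': array([ 1.0729,  0.4776,  0.0223,  1.5562, -0.0115,  1.1093, -0.0832]), 'joint_vel': array([-0.0004, -0.0022,  0.0006, -0.0041, -0.0012, -0.0012,  0.0004]), 'joint_torque': array([  0.0027, -59.6922,   1.6101, -28.1493,   0.0127,   0.0065,
         0.    ]), 'eef_pos': array([ 0.2563, -0.624 ,  0.2306]), 'tool_rot': array([-0.0003,  0.8307, -0.5568, -0.0006]), 'contact_force': array([-0.803 ,  1.1505, -0.2056]), 'torque': array([ 0.0015,  0.105 , -0.024 ]), 'gripper_width': 0.9993707571168906}
scene 43.65148035655063 248.78758536036028 187.9387133918312 (array([ 1.3929, -0.6519,  1.2622]), array([-0.5669,  0.3263, -0.7564]))
board_center [(array([155. , 195.8]), 0.74), (array([237.6, 204.1]), 0.72), (array([166.9, 267.5]), 0.55)]
board_foot [(array([127.4, 198.6]), 0.75), (array([139.8, 295.4]), 0.67), (array([241.3, 229. ]), 0.59)]
tray_gutter [(array([343.8, 182.7]), 0.75)]
tray_back []
rack [(array([250.9, 224. ]), 0.96), (array([326.5, 230.8]), 0.68), (array([236.8, 202.4]), 0.27)]
saucer_center [(array([260.9, 209.1]), 0.63)]
tin [(array([325.4, 234.3]), 0.
[... 257 characters left out ...]
y([265. , 167.3]), 0.57)]
board_foot [(array([256.9, 195.2]), 0.91), (array([282.5, 127.7]), 0.91), (array([370.1, 169.8]), 0.86)]
tray_gutter [(array([180.9, 304.9]), 0.96)]
tray_back [(array([169.5, 318.4]), 0.78)]
rack [(array([250.5, 207.6]), 0.85), (array([258. , 198.4]), 0.18)]
saucer_center [(array([243.4, 197.2]), 0.62)]
tin [(array([177.1, 234.8]), 0.79)]
tumbler [(array([270.2, 279.1]), 0.93)]
wrist 71.14275929843775 257.80695437762665 190.81843564645143 (array([ 0.3189, -0.5987,  0.3743]), array([-0.2534, -0.0942, -0.9628]))
board_center [(array([126.9,  71.6]), 0.77)]
board_foot [(array([200.9, 124.6]), 0.94)]
tray_gutter []
tray_back []
rack []
saucer_center []
tin []
tumbler []
```

View pics/scene0.png

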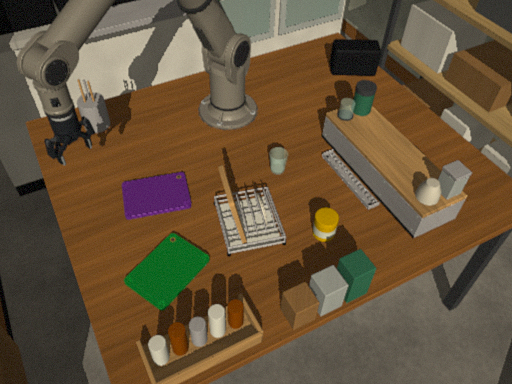

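View pics/side0.png

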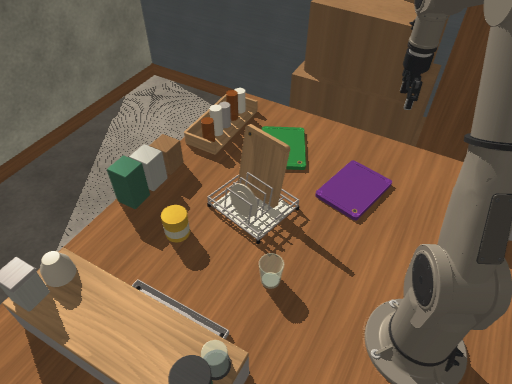

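View pics/wrist0.png

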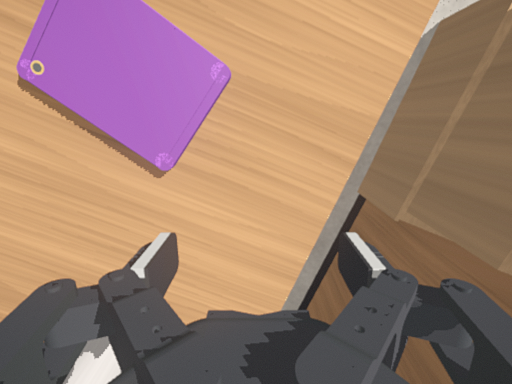

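The wooden board stands in the rack at scene (232,205), side (263,165). Purple and green boards are decoys. The tray is at scene (350,178), side (180,308). I'll zoom in next.

```bash
python3 - <<'E'
import cv2
a=cv2.imread('pics/scene0.png');b=cv2.imread('pics/side0.png')
cv2.imwrite('pics/c1.png',cv2.resize(a[150:260,200:300],None,fx=5.4,fy=5.4,interpolation=cv2.INTER_CUBIC))
cv2.imwrite('pics/c2.png',cv2.resize(b[115:245,200:310],None,fx=4.6,fy=4.6,interpolation=cv2.INTER_CUBIC))
cv2.imwrite('pics/c3.png',cv2.resize(a[100:235,310:470],None,fx=4.4,fy=4.4,interpolation=cv2.INTER_CUBIC))
cv2.imwrite('pics/c4.png',cv2.resize(b[250:384,0:260],None,fx=3,fy=3,interpolation=cv2.INTER_CUBIC))
E
```

```text
(no output)
```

View pics/c1.png

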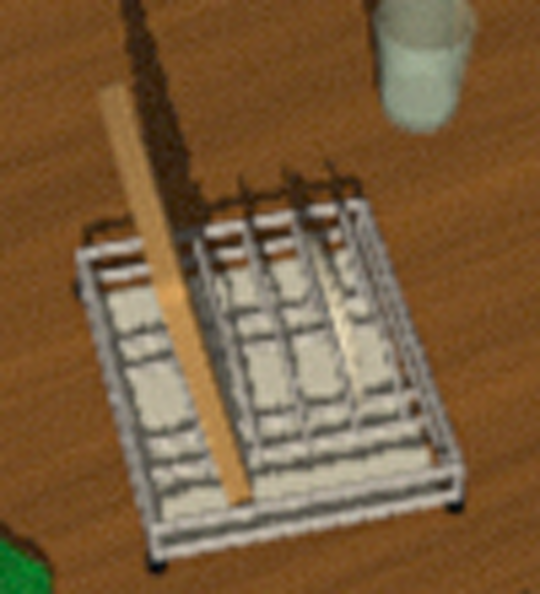

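View pics/c2.png

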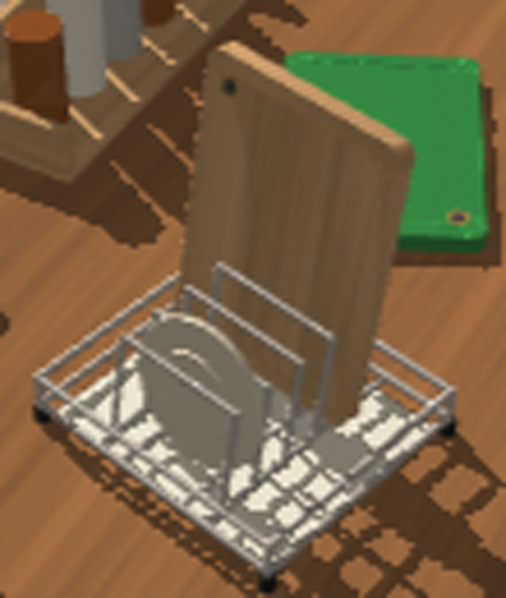

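View pics/c3.png

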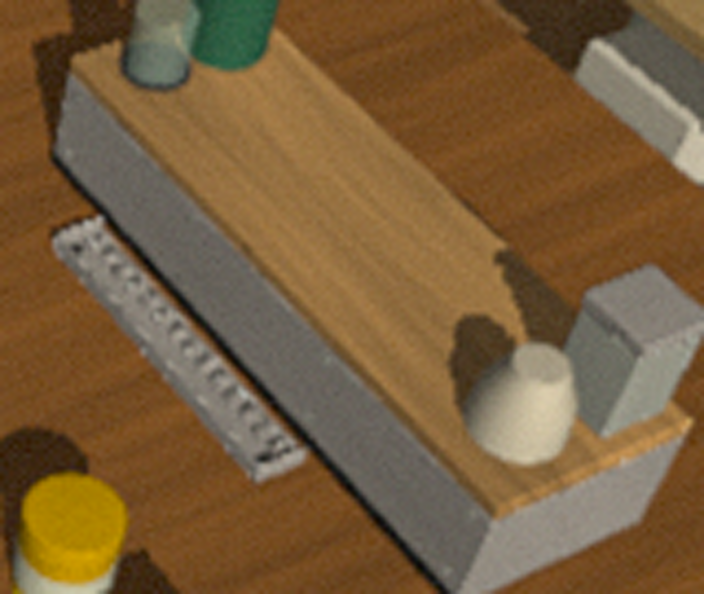

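View pics/c4.png

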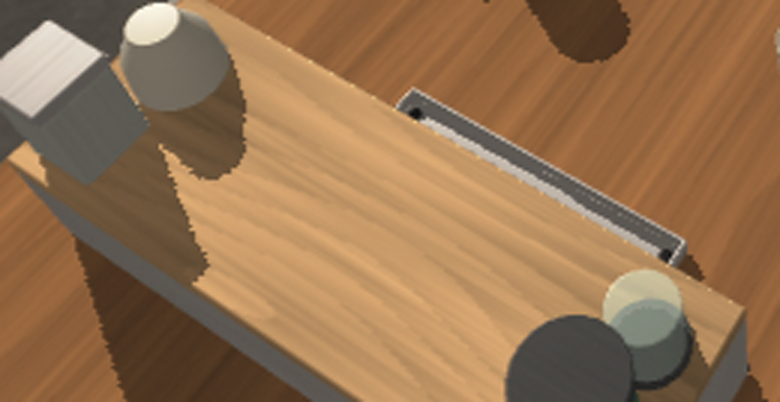

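```bash
cat > fit.py <<'E'
from h import *
import pickle
from scipy.optimize import least_squares
from scipy.spatial.transform import Rotation as Ro
P={n:shot(n,n+'1.png') for n in('scene','side')}
pickle.dump(P,open('P.pkl','wb'))
S=lambda x,y:(200+x/5.4-.4,150+y/5.4-.4)
D=lambda x,y:(200+x/4.6-.4,115+y/4.6-.4)
# board axes: x=along width away from robot(+), y=normal to side cam, z up
O=[('scene',S(100,90),(-80,-7.5,110)),('scene',S(128,83),(-80,7.5,110)),
('scene',S(155,292),(80,-7.5,110)),('scene',S(188,284),(80,7.5,110)),
('scene',S(228,506),(80,-7.5,-110)),('scene',S(253,500),(80,7.5,-110)),
('side',D(208,50),(80,7.5,110)),('side',D(413,167),(-80,7.5,110)),('side',D(360,425),(-80,7.5,-110))]
def res(v):
    R=Ro.from_rotvec(v[3:]).as_matrix();r=[]
    for c,uv,l in O:
        X=R@(np.array(l)/1000)+v[:3]
        r.append(proj(P[c],X)[0]-uv)
    return np.ravel(r)
best=None
for yaw in np.arange(-180,180,30):
    s=least_squares(res,np.r_[0.6,-.35,.13,Ro.from_euler('z',yaw,degrees=True).as_rotvec()],loss='soft_l1')
    if best is None or s.cost<best.cost:best=s
R=Ro.from_rotvec(best.x[3:]).as_matrix()
print(best.cost,best.x[:3]);print(R);print(best.fun.reshape(-1,2) if 0 else res(best.x).reshape(-1,2))
print('foot',best.x[:3]-R[:,2]*.11,'top',best.x[:3]+R[:,2]*.11)
print('lean',np.degrees(np.arccos(R[2,2])),'yaw of x',np.degrees(np.arctan2(R[1,0],R[0,0])))
np.save('board.npy',np.c_[R,best.x[:3]])
# tray
g=bot.pinpoint(P['scene'],'tray_gutter'),bot.pinpoint(P['side'],'tray_gutter')
print([x[0]['point'] for x in g],tri([(P['scene'],g[0][0]['point']),(P['side'],g[1][0]['point'])]))
for n,q in(('scene',g[0]),('side',g[1])):print(onz(P[n],q[0]['point'],.003))
A=lambda x,y:(310+x/4.4-.4,100+y/4.4-.4)
B=lambda x,y:(0+x/3-.4,250+y/3-.4)
print('tray outer front top scene',onz(P['scene'],A(52,240),.018),onz(P['scene'],A(258,478),.018),'back',onz(P['scene'],A(100,216),.018),onz(P['scene'],A(305,455),.018))
print('side front top',onz(P['side'],B(415,88),.018),onz(P['side'],B(686,240),.018))
print('riser front top edge scene',onz(P['scene'],A(75,68),.12),onz(P['scene'],A(495,515),.12))
print('riser front top edge side',onz(P['side'],B(215,0),.12),onz(P['side'],B(746,307),.12))
print('riser base scene',onz(P['scene'],A(52,155),0),onz(P['scene'],A(460,594),0))
for q in('tin','tumbler','rack','saucer_center'):
  for n in P:
    r=bot.pinpoint(P[n],q)
    if r:print(q,n,r[0]['score'],onz(P[n],r[0]['point'],.063 if q[0]=='s' else 0))
E
python3 fit.py
```

```text
12.227953715759751 [ 0.5488 -0.2499  0.1234]
[[ 0.9761  0.2162 -0.0203]
 [-0.2165  0.9619 -0.1671]
 [-0.0166  0.1675  0.9857]]
[[-1.382  -3.0841]
 [-1.7694 -3.2445]
 [ 1.06    0.0646]
 [ 0.0962 -0.0431]
 [-0.1952  1.1157]
 [-0.2705  0.7975]
 [ 0.3828  0.9643]
 [-1.2937 -1.3309]
 [-0.9226  3.2863]]
foot [ 0.551  -0.2315  0.0149] top [ 0.5465 -0.2683  0.2318]
lean 9.691333271940678 yaw of x -12.507337789153787
[[343.1, 183.0], [178.4, 301.6]] (array([0.5547, 0.1862, 0.0052]), [np.float64(0.001781003573089831), np.float64(0.001781003573089908)])
[0.552  0.1864 0.003 ]
[0.5569 0.1867 0.003 ]
tray outer front top scene [0.4072 0.1879 0.018 ] [0.6941 0.1858 0.018 ] back [0.4014 0.2404 0.018 ] [0.6922 0.2319 0.018 ]
side front top [0.6833 0.1915 0.018 ] [0.4005 0.1936 0.018 ]
riser front top edge scene [0.3255 0.2491 0.12  ] [0.8525 0.2432 0.12  ]
riser front top edge side [0.824  0.2472 0.12  ] [0.3094 0.2536 0.12  ]
riser base scene [0.3032 0.2592 0.    ] [0.8412 0.2641 0.    ]
tin scene 0.91 [0.7088 0.0037 0.    ]
tin side 0.72 [ 0.7017 -0.0033  0.    ]
tumbler side 0.56 [0.3904 0.0117 0.    ]
rack scene 0.57 [ 0.5523 -0.201   0.    ]
rack side 0.96 [ 0.5617 -0.1984  0.    ]
saucer_center scene 0.65 [ 0.565  -0.1548  0.063 ]
saucer_center side 0.92 [ 0.5621 -0.1684  0.063 ]
```

```bash
cat >> h.py <<'E'
from scipy.spatial.transform import Rotation as Ro
def cur():
    o=bot.get_obs();w,x,y,z=o['tool_rot'];return o,np.array(o['eef_pos']),Ro.from_quat([x,y,z,w]).as_matrix()
def plan(pos,Rt,R0=None,p0=None):
    o,p,R=cur()
    if p0 is not None:p=p0
    if R0 is not None:R=R0
    rv=Ro.from_matrix(R.T@Rt).as_rotvec(degrees=True)
    print('t',o['t'],'pos',p,'dist',np.linalg.norm(pos-p))
    print('translate first, tool axes cm',R.T@(pos-p)*100,'| after rotation',Rt.T@(pos-p)*100,'| turn deg',rv)
E
python3 - <<'E'
from h import *
B=np.load('board.npy');R=B[:,:3];top=B[:,3]+R[:,2]*.11+[0,0,.003]
Rt=np.c_[-R[:,1],-R[:,0],-R[:,2]]
plan(top+R[:,2]*.08,Rt)
print(Rt)
E
```

```text
t 1.95 pos [ 0.2565 -0.6243  0.2313] dist 0.45539805453763355
translate first, tool axes cm [-20.7407 -39.6976  -8.2337] | after rotation [-40.5775 -20.593   -1.8071] | turn deg [ 2.0081 -9.6333 34.8359]
[[-0.2162 -0.9761  0.0203]
 [-0.9619  0.2165  0.1671]
 [-0.1675  0.0166 -0.9857]]
```

step_arm:
  increments:
    - [0,0,-3,0,0,0,0]
    - [0,0,-5,0,0,0,0]
    - [-1.7,-3.3,0,0,0,0,0]
    - [-1.7,-3.3,0,0,0,0,0]
    - [-1.7,-3.3,0,0,0,0,0]
    - [-1.7,-3.3,0,0,0,0,0]
    - [-1.7,-3.3,0,0,0,0,0]
    - [-1.7,-3.3,0,0,0,0,0]
    - [-1.7,-3.3,0,0,0,0,0]
    - [-1.7,-3.3,0,0,0,0,0]
    - [-1.7,-3.3,0,0,0,0,0]
    - [-1.7,-3.3,0,0,0,0,0]
    - [-1.7,-3.3,0,0,0,0,0]
    - [-1.7,-3.3,0,0,0,0,0]
    - [0,0,0,0.4,-1.93,7,0]
    - [0,0,0,0.4,-1.93,7,0]
    - [0,0,0,0.4,-1.93,7,0]
    - [0,0,0,0.4,-1.93,7,0]
    - [0,0,0,0.4,-1.93,7,0]
    - [0,0,0,0,0,0,0]

```text
t: 3.95
eef_pos: [0.5446, -0.2866, 0.311]
tool_rot: [0.06, -0.621, 0.78, 0.059]
contact_force: [-0.5, -0.6, 0.4]
gripper_width: 1.003
```

```bash
python3 - <<'E'
from h import *
B=np.load('board.npy');R=B[:,:3];top=B[:,3]+R[:,2]*.11+[0,0,.003]
Rt=np.c_[-R[:,1],-R[:,0],-R[:,2]]
plan(top+R[:,2]*.08,Rt)
p=shot('wrist','w2.png')
im=cv2.cvtColor(p['pixels'],cv2.COLOR_RGB2BGR)
c=B[:,3]+[0,0,.003]
for l in [(-80,-7.5,110),(-80,7.5,110),(80,7.5,110),(80,-7.5,110)]:
    uv=proj(p,c+R@np.array(l)/1000)[0];print(uv);cv2.circle(im,tuple(int(a) for a in uv),4,(0,0,255),1)
cv2.imwrite('pics/w2b.png',im)
E
```

```text
t 3.95 pos [ 0.5446 -0.2866  0.311 ] dist 0.005634604783278035
translate first, tool axes cm [-0.5299  0.0818 -0.1732] | after rotation [-0.5304  0.0784 -0.1731] | turn deg [ 0.0069 -0.0131 -0.367 ]
[260.9565 279.4472]
[245.0841 279.5198]
[241.337  101.2941]
[260.4189 101.1773]
```

View pics/w2b.png

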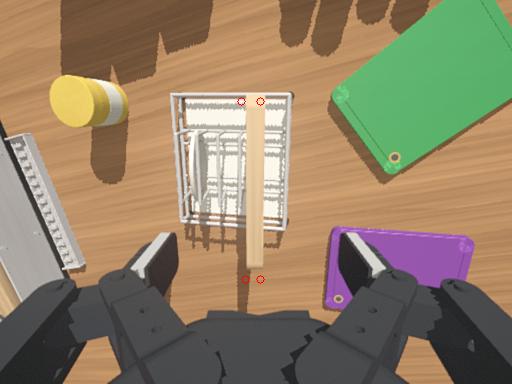

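```bash
python3 - <<'E'
import cv2
a=cv2.imread('pics/w2.png')
cv2.imwrite('pics/c5.png',cv2.resize(a[80:285,215:305],None,fx=2.9,fy=2.9,interpolation=cv2.INTER_CUBIC))
E
```

```text
(no output)
```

View pics/c5.png

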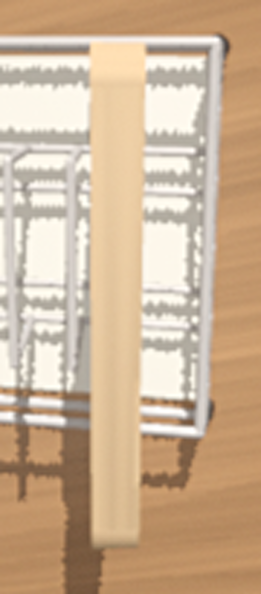

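```bash
cat > fit2.py <<'E'
from h import *
import pickle
from scipy.optimize import least_squares
P=pickle.load(open('P.pkl','rb'));P['wrist']=shot('wrist')
S=lambda x,y:(200+x/5.4-.4,150+y/5.4-.4)
D=lambda x,y:(200+x/4.6-.4,115+y/4.6-.4)
W=lambda x,y:(215+x/2.9-.4,80+y/2.9-.4)
O=[('scene',S(100,90),(-76,-7.5,108)),('scene',S(128,83),(-76,7.5,108)),
('scene',S(155,292),(77,-7.5,107)),('scene',S(188,284),(77,7.5,107)),
('scene',S(228,506),(80,-7.5,-105)),('scene',S(253,500),(80,7.5,-105)),
('side',D(208,50),(80,7.5,110)),('side',D(413,167),(-80,7.5,110)),
('wrist',W(91,44),(80,7.5,103)),('wrist',W(145,44),(80,-7.5,103)),('wrist',W(93,544),(-78,7.5,108)),('wrist',W(139,544),(-78,-7.5,108))]
def res(v,w=True):
    R=Ro.from_rotvec(v[3:]).as_matrix();r=[]
    for c,uv,l in O:
        r.append(proj(P[c],R@(np.array(l)/1000)+v[:3])[0]-uv)
    foot=v[2]-.11*R[2,2]-.0075*abs(R[2,1])
    return np.r_[np.ravel(r),(foot-.017)*500]
B=np.load('board.npy')
s=least_squares(res,np.r_[B[:,3],Ro.from_matrix(B[:,:3]).as_rotvec()],loss='soft_l1')
R=Ro.from_rotvec(s.x[3:]).as_matrix()
print(s.cost,s.x[:3]);print(R);r=res(s.x);print(r[:-1].reshape(-1,2),r[-1])
print('foot',s.x[:3]-R[:,2]*.11,'top',s.x[:3]+R[:,2]*.11,'yaw of x',np.degrees(np.arctan2(R[1,0],R[0,0])),'lean',np.degrees(np.arccos(R[2,2])))
np.save('board2.npy',np.c_[R,s.x[:3]])
Rt=np.c_[-R[:,1],-R[:,0],-R[:,2]]
plan(s.x[:3]+R[:,2]*.07,Rt)
E
python3 fit2.py
```

```text
10.767603763866047 [ 0.5579 -0.2523  0.1231]
[[ 0.9726  0.2244 -0.0605]
 [-0.2315  0.9586 -0.1656]
 [ 0.0209  0.1751  0.9843]]
[[-0.5147  0.265 ]
 [-0.8951  0.1063]
 [ 0.6248  0.867 ]
 [-0.3302  0.7678]
 [ 0.4137  3.315 ]
 [ 0.3877  2.9957]
 [-0.3685 -0.8328]
 [-2.8667 -1.1718]
 [-0.0263  0.0374]
 [-0.0325  0.1954]
 [ 0.0348  0.8279]
 [-0.3215  0.8671]] -1.7685943401037048
foot [ 0.5646 -0.234   0.0148] top [ 0.5513 -0.2705  0.2313] yaw of x -13.38687968150361 lean 10.15517442017662
t 4.05 pos [ 0.5452 -0.2853  0.3113] dist 0.12153289133105054
translate first, tool axes cm [-0.2537 -0.5604 12.1377] | after rotation [-0.1563 -0.0761 12.152 ] | turn deg [ 2.2758 -0.4725  0.5049]
```

```bash
cat > b3.py <<'E'
from h import *
y=np.radians(-13.);l=np.radians(10)
bx=np.array([np.cos(y),np.sin(y),0]);n=np.array([-np.sin(y),np.cos(y),0])
bz=np.cos(l)*np.array([0,0,1])-np.sin(l)*n;by=np.cross(bz,bx)
top=np.array([.5505,-.2705,.2340])
Rt=np.c_[-by,-bx,-bz]
E
python3 - <<'E'
from b3 import *
plan(top-.039*bz,Rt)
E
```

```text
t 4.05 pos [ 0.5452 -0.2853  0.3113] dist 0.11784665402285081
translate first, tool axes cm [-0.273  -0.3935 11.7749] | after rotation [-0.1937 -0.1802 11.7817] | turn deg [ 1.0308 -0.3934  0.329 ]
```

step_arm:
  increments:
    - [-0.2,-0.2,0,1.0,-0.4,0.3,0]
    - [0,0,2,0,0,0,0]
    - [0,0,2,0,0,0,0]
    - [0,0,2,0,0,0,0]
    - [0,0,2,0,0,0,0]
    - [0,0,2,0,0,0,0]
    - [0,0,1.8,0,0,0,0]
    - [0,0,0,0,0,0,0]
  squeeze: 50

```text
t: 4.85
eef_pos: [0.5512, -0.2618, 0.1932]
tool_rot: [0.068, -0.62, 0.779, 0.057]
contact_force: [0.0, 1.1, -0.6]
gripper_width: 1.0
```

```bash
python3 - <<'E'
from b3 import *
plan(top-.039*bz,Rt)
print(bot.get_obs()['contact_force'])
a=[cv2.cvtColor(shot(n)['pixels'],cv2.COLOR_RGB2BGR) for n in('side','wrist','scene')]
cv2.imwrite('pics/g1.png',np.hstack([cv2.resize(a[0][100:250,180:330],(400,400)),cv2.resize(a[2][120:270,160:310],(400,400))]))
cv2.imwrite('pics/g1w.png',a[1])
E
```

```text
t 4.85 pos [ 0.5512 -0.2618  0.1932] dist 0.0033557190360942466
translate first, tool axes cm [ 0.1445 -0.1296 -0.2737] | after rotation [ 0.1451 -0.1308 -0.2728] | turn deg [ 0.2544  0.1317 -0.0122]
[ 0.0302  1.0758 -0.6206]
```

View pics/g1.png

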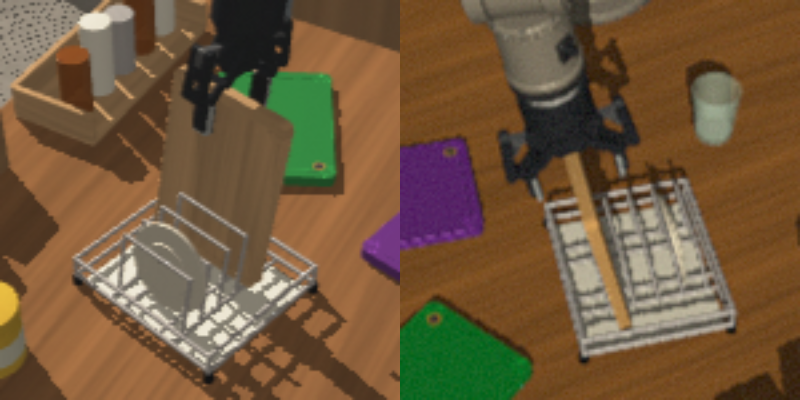

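View pics/g1w.png

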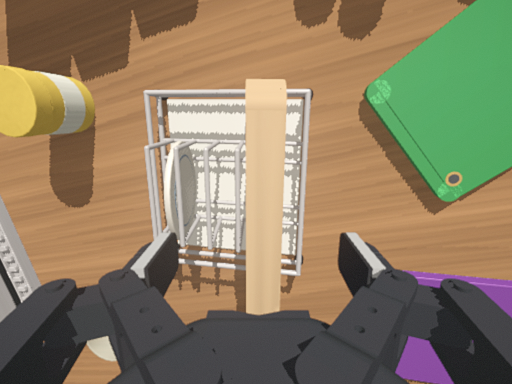

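Board sits centred between the open fingers (wrist: board at column 264, fingers at 170 and 355). Closing.

step_arm:
  increments:
    - [0.15,0,-0.2,0,0,0,0.3]
    - [0,0,0,0,0,0,0.6]
    - [0,0,0,0,0,0,1]
    - [0,0,0,0,0,0,1]
    - [0,0,0,0,0,0,1]
    - [0,0,0,0,0,0,1]
    - [0,0,0,0,0,0,1]
    - [0,0,0,0,0,0,1]
    - [0,0,0,0,0,0,1]
  squeeze: 60

```text
t: 5.9
eef_pos: [0.5523, -0.2645, 0.1975]
tool_rot: [0.069, -0.619, 0.78, 0.055]
contact_force: [-0.2, 4.9, 5.2]
gripper_width: 0.17
```

```bash
python3 - <<'E'
from b3 import *
plan(top-.039*bz,Rt)
o=bot.get_obs();print(o['contact_force'],o['torque'],o['gripper_width'])
cv2.imwrite('pics/g2w.png',cv2.cvtColor(shot('wrist')['pixels'],cv2.COLOR_RGB2BGR))
E
```

```text
t 5.9 pos [ 0.5523 -0.2645  0.1975] dist 0.0020114432282790392
translate first, tool axes cm [-0.0139  0.0363  0.1974] | after rotation [-0.0144  0.0363  0.1973] | turn deg [ 0.0148  0.1199 -0.1094]
[-0.2007  4.8548  5.2482] [ 1.4143  0.0715 -0.2536] 0.17028201907609647
```

View pics/g2w.png

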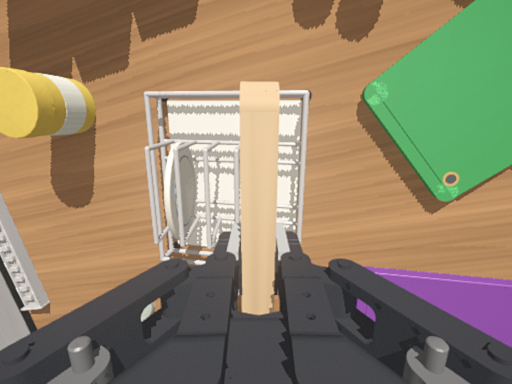

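Gripped (14.5 mm opening). Now I'll draw it out along its plane.

step_arm:
  increments:
    - [0,0,-0.5,0,0,0,1]
    - [0,0,-1,0,0,0,1]
    - [0,0,-1,0,0,0,1]
    - [0,0,-1.5,0,0,0,1]
    - [0,0,-1.5,0,0,0,1]
    - [0,0,-2,0,0,0,1]
    - [0,0,-2,0,0,0,1]
    - [0,0,-2,0,0,0,1]
    - [0,0,-2,0,0,0,1]
    - [0,0,-1,0,0,0,1]
    - [0,0,0,0,0,0,1]
    - [0,0,0,0,0,0,1]

```text
t: 7.15
eef_pos: [0.5457, -0.2906, 0.3394]
tool_rot: [0.068, -0.619, 0.781, 0.055]
contact_force: [-0.1, 0.0, -5.4]
gripper_width: 0.173
```

```bash
python3 - <<'E'
from b3 import *
o,p,R=cur();print(p,o['contact_force'],o['torque'],o['gripper_width'])
a=[cv2.cvtColor(shot(n)['pixels'],cv2.COLOR_RGB2BGR) for n in('side','scene')]
cv2.imwrite('pics/l1.png',np.hstack([cv2.resize(a[0][50:250,150:350],(400,400)),cv2.resize(a[1][80:280,130:330],(400,400))]))
E
```

```text
[ 0.5457 -0.2906  0.3394] [-0.1361  0.048  -5.3981] [-0.4044  0.1528  0.0025] 0.17253150514847718
```

View pics/l1.png

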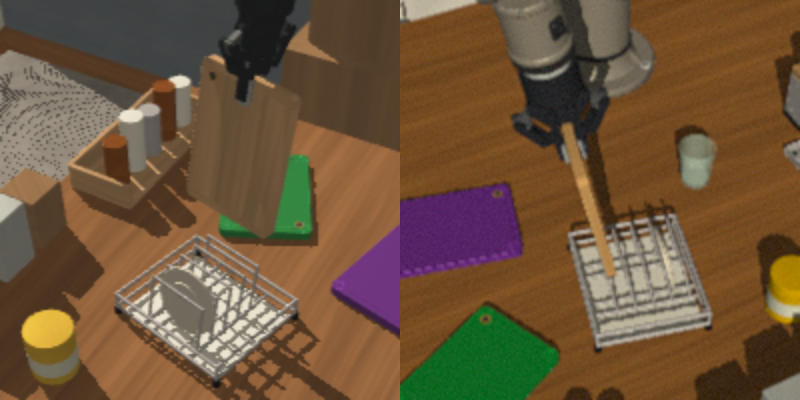

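```bash
cat > pl.py <<'E'
from h import *
L=.183
G=np.array([.553,.190,.003]);PH=np.radians(-.45)
def pose(theta,Fy,Bz,x=0,G=G,PH=PH,L=L):
    th=np.radians(theta)
    ex=np.array([np.cos(PH),np.sin(PH),0]);ey=np.array([-np.sin(PH),np.cos(PH),0]);ez=np.array([0,0,1.])
    bz=np.sin(th)*ey+np.cos(th)*ez;by=np.cross(bz,ex)
    B=G+ex*x+ey*(Fy+.015*np.cos(th))+ez*Bz
    foot=B-by*.0075
    return foot+bz*L,np.c_[-by,-ex,-bz]
E
python3 - <<'E'
from pl import *
p,R=pose(14,.0048,.157);print(p);plan(p,R)
E
```

```text
[0.5534 0.2463 0.3394]
t 7.25 pos [ 0.5456 -0.2899  0.3386] dist 0.5362937198605869
translate first, tool axes cm [-51.6035  11.4144   9.1047] | after rotation [-52.016   -0.3601 -13.0504] | turn deg [  0.6103  23.9753 -12.7532]
```

step_arm:
  increments:
    - [-1,0.22,0.18,0,0,0,1]
    - [-2.5,0.55,0.44,0,0,0,1]
    - [-4,0.88,0.7,0,0,0,1]
    - [-4,0.88,0.7,0,0,0,1]
    - [-4,0.88,0.7,0,0,0,1]
    - [-4,0.88,0.7,0,0,0,1]
    - [-4,0.88,0.7,0,0,0,1]
    - [-4,0.88,0.7,0,0,0,1]
    - [-4,0.88,0.7,0,0,0,1]
    - [-4,0.88,0.7,0,0,0,1]
    - [-4,0.88,0.7,0,0,0,1]
    - [-4,0.88,0.7,0,0,0,1]
    - [-4,0.88,0.7,0,0,0,1]
    - [-2.5,0.55,0.44,0,0,0,1]
    - [-1.6,0.4,0.3,0,0,0,1]
    - [0,0,0,0,0,0,1]

```text
t: 8.85
eef_pos: [0.5519, 0.2504, 0.3402]
tool_rot: [0.068, -0.622, 0.778, 0.056]
contact_force: [-0.7, 0.5, -4.7]
gripper_width: 0.172
```

step_arm:
  increments:
    - [0,0,0,0.1,3,-1.6,1]
    - [0,0,0,0.1,3,-1.6,1]
    - [0,0,0,0.1,3,-1.6,1]
    - [0,0,0,0.1,3,-1.6,1]
    - [0,0,0,0.1,3,-1.6,1]
    - [0,0,0,0.1,3,-1.6,1]
    - [0,0,0,0,3,-1.6,1]
    - [0,0,0,0,3,-1.6,1]
    - [0,0,0,0,0,0,1]
    - [0,0,0,0,0,0,1]
    - [0,0,0,0,0,0,1]

```text
t: 9.95
eef_pos: [0.5545, 0.2451, 0.3409]
tool_rot: [-0.086, -0.698, 0.705, -0.087]
contact_force: [0.8, -0.3, -4.8]
gripper_width: 0.166
```

```bash
python3 - <<'E'
from pl import *
import pickle
p,R=pose(14,.0048,.157);print(p);plan(p,R)
o=bot.get_obs();print(o['contact_force'],o['torque'],o['gripper_width'])
P={n:shot(n,n+'3.png') for n in('side','scene','wrist')};pickle.dump(P,open('P3.pkl','wb'))
a=cv2.imread('pics/side3.png');b=cv2.imread('pics/scene3.png')
cv2.imwrite('pics/s3.png',cv2.resize(a[200:384,50:310],None,fx=3,fy=3,interpolation=cv2.INTER_CUBIC))
cv2.imwrite('pics/e3.png',cv2.resize(b[50:230,250:450],None,fx=3.3,fy=3.3,interpolation=cv2.INTER_CUBIC))
E
```

```text
[0.5534 0.2463 0.3394]
t 9.95 pos [0.5545 0.2451 0.3409] dist 0.0022520370405632703
translate first, tool axes cm [-0.159   0.1037  0.1213] | after rotation [-0.1591  0.1031  0.1215] | turn deg [-0.0967 -0.0313 -0.137 ]
[ 0.7578 -0.3411 -4.7593] [ 0.5475 -0.0193 -0.0181] 0.16627719613226138
```

View pics/s3.png

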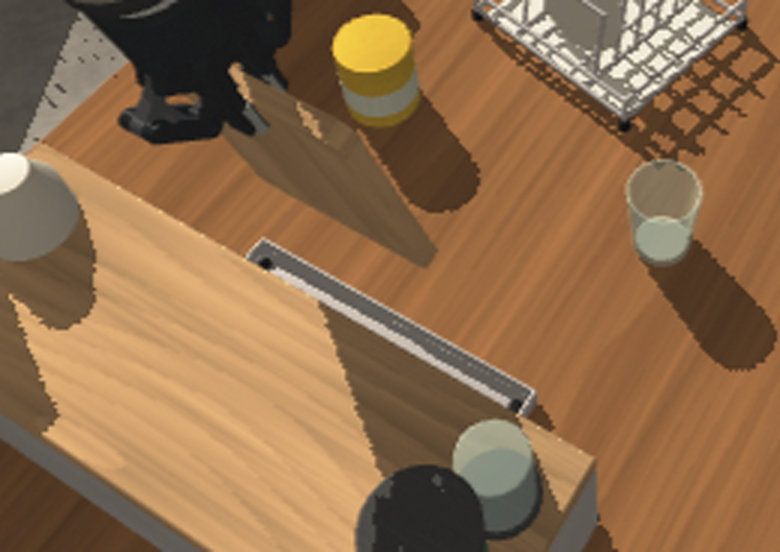

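View pics/e3.png

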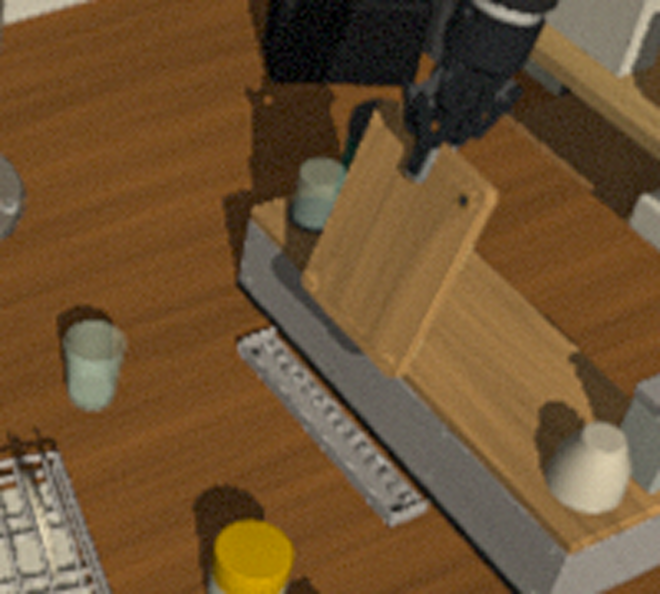

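View pics/wrist3.png

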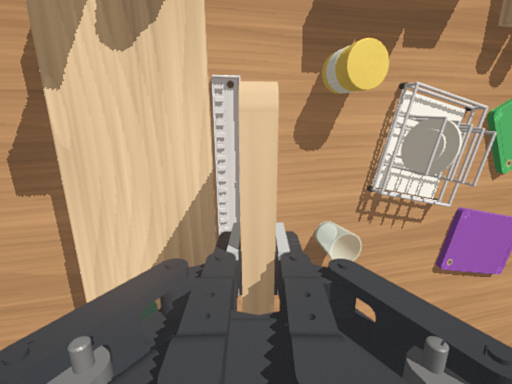

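```bash
python3 - <<'E'
import cv2
a=cv2.imread('pics/side3.png');b=cv2.imread('pics/scene3.png')
cv2.imwrite('pics/s3b.png',cv2.resize(a[215:300,115:205],None,fx=7,fy=7,interpolation=cv2.INTER_CUBIC))
cv2.imwrite('pics/e3b.png',cv2.resize(b[78:168,335:405],None,fx=6.6,fy=6.6,interpolation=cv2.INTER_CUBIC))
E
```

```text
(no output)
```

View pics/s3b.png

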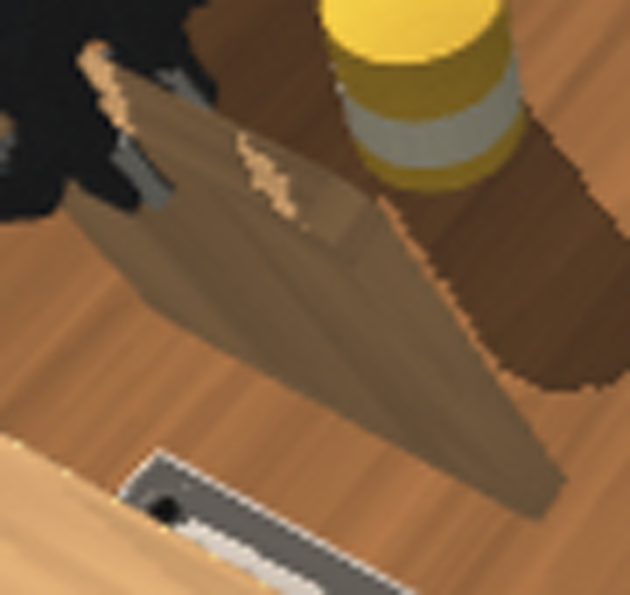

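View pics/e3b.png

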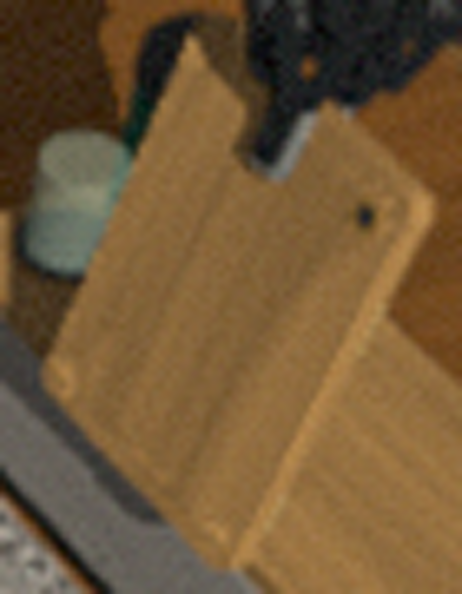

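```bash
cat > fit3.py <<'E'
from h import *
import pickle
from scipy.optimize import least_squares
P=pickle.load(open('P3.pkl','rb'))
S=lambda x,y:(335+x/6.6-.4,78+y/6.6-.4)
D=lambda x,y:(115+x/7-.4,215+y/7-.4)
O=[('side',D(540,521),(-80,7.5,-110)),('side',D(565,482),(-80,-7.5,-110)),('side',D(150,303),(80,7.5,-110)),
('scene',S(38,370),(-80,-7.5,-110)),('scene',S(210,567),(80,-7.5,-110)),('scene',S(422,200),(80,-7.5,110)),('scene',S(192,33),(-80,-7.5,110)),('scene',S(240,572),(80,7.5,-110))]
o,p,Rt=cur()
Rb0=np.c_[-Rt[:,1],-Rt[:,0],-Rt[:,2]]
def mk(v):
    R=Rb0@Ro.from_rotvec(v[3:]).as_matrix();return R,p-Rb0[:,2]*.073+Rb0@v[:3]
def res(v):
    R,c=mk(v);r=[]
    for n,uv,l in O: r.append(proj(P[n],R@(np.array(l)/1000)+c)[0]-uv)
    return np.r_[np.ravel(r),v[3]*100,v[5]*100,v[1]*500]
s=least_squares(res,np.zeros(6),loss='soft_l1')
r=res(s.x);print(s.cost,'offs mm',s.x[:3]*1000,'rot deg',np.degrees(s.x[3:]));print(r[:-3].reshape(-1,2))
R,c=mk(s.x);f=c-.11*R[:,2];print('foot',f,'x axis',R[:,0],'z',R[:,2])
print('foot corners');[print(l,c+R@np.array(l)/1000) for l in [(-80,-7.5,-110),(80,-7.5,-110),(-80,7.5,-110),(80,7.5,-110)]]
E
python3 fit3.py
python3 - <<'E'
# tray points from side3/wrist3
from h import *
import pickle
P=pickle.load(open('P3.pkl','rb'))
for n in P:
    for q in('tray_gutter','tray_back'):
        r=bot.pinpoint(P[n],q)
        if r:print(n,q,r[0]['score'],r[0]['point'],onz(P[n],r[0]['point'],.003 if q[5]=='g' else .018))
E
```

```text
8.432094530100064 offs mm [ 2.1358 -0.7609  3.4095] rot deg [ 0.1126  0.1302 -0.2679]
[[ 0.4581  0.0505]
 [ 0.6421 -0.2591]
 [ 0.3237  0.4475]
 [-0.2008  0.8609]
 [ 2.0339  1.5773]
 [-0.2542 -0.2022]
 [ 1.6485 -4.8049]
 [ 0.972   0.1664]]
foot [0.5563 0.2011 0.167 ] x axis [ 0.9999 -0.0145  0.0012] z [0.0023 0.2408 0.9706]
foot corners
(-80, -7.5, -110) [0.4762 0.195  0.1687]
(80, -7.5, -110) [0.6362 0.1927 0.1689]
(-80, 7.5, -110) [0.4765 0.2095 0.1651]
(80, 7.5, -110) [0.6364 0.2072 0.1653]
side tray_gutter 0.82 [177.8, 304.5] [0.5533 0.1941 0.003 ]
side tray_back 0.55 [169.4, 319.3] [0.5404 0.2422 0.018 ]
scene tray_gutter 0.88 [342.8, 181.8] [0.5468 0.1887 0.003 ]
scene tray_back 0.55 [352.7, 178.2] [0.5587 0.2199 0.018 ]
wrist tray_gutter 0.82 [240.3, 162.1] [0.5428 0.1935 0.003 ]
wrist tray_back 0.8 [215.1, 166.2] [0.5403 0.2405 0.018 ]
```

step_arm:
  increments:
    - [-0.35,0,1,0,0,-0.4,1]
    - [-0.37,0,1.4,0,0,0,1]
    - [-0.37,0,1.4,0,0,0,1]
    - [-0.37,0,1.4,0,0,0,1]
    - [-0.37,0,1.4,0,0,0,1]
    - [-0.37,0,1.4,0,0,0,1]
    - [-0.37,0,1.4,0,0,0,1]
    - [-0.37,0,1.4,0,0,0,1]
    - [-0.37,0,1.4,0,0,0,1]
    - [0,0,0.3,0,0,0,1]
    - [0,0,0,0,0,0,1]
    - [0,0,0,0,0,0,1]

```text
t: 11.6
eef_pos: [0.5547, 0.2479, 0.2121]
tool_rot: [-0.086, -0.701, 0.702, -0.087]
contact_force: [0.7, 0.6, -5.2]
gripper_width: 0.168
```

```bash
sed -i 's/^L=.*/L=.180/; s/^G=.*PH=/G=np.array([.553,.1915,.003]);PH=/' pl.py; python3 - <<'E'
from pl import *
import pickle
p,R=pose(14,.0045,.027);print(p);plan(p,R)
o=bot.get_obs();print(o['contact_force'],o['torque'],o['gripper_width'])
P={n:shot(n,n+'4.png') for n in('side','scene','wrist')};pickle.dump(P,open('P4.pkl','wb'))
a=cv2.imread('pics/side4.png');b=cv2.imread('pics/scene4.png');c=cv2.imread('pics/wrist4.png')
cv2.imwrite('pics/s4.png',cv2.resize(a[240:340,100:240],None,fx=5,fy=5,interpolation=cv2.INTER_CUBIC))
cv2.imwrite('pics/e4.png',cv2.resize(b[90:220,310:420],None,fx=4.5,fy=4.5,interpolation=cv2.INTER_CUBIC))
cv2.imwrite('pics/w4.png',cv2.resize(c[40:280,160:330],None,fx=2.5,fy=2.5,interpolation=cv2.INTER_CUBIC))
E
```

```text
[0.5534 0.2468 0.2065]
t 11.6 pos [0.5547 0.2479 0.2121] dist 0.005926878616636842
translate first, tool axes cm [-0.0294  0.1305  0.5774] | after rotation [-0.0282  0.1291  0.5778] | turn deg [-0.1562 -0.0404  0.354 ]
[ 0.6566  0.5963 -5.1633] [ 0.5739  0.0084 -0.0552] 0.16778394472006233
```

View pics/s4.png

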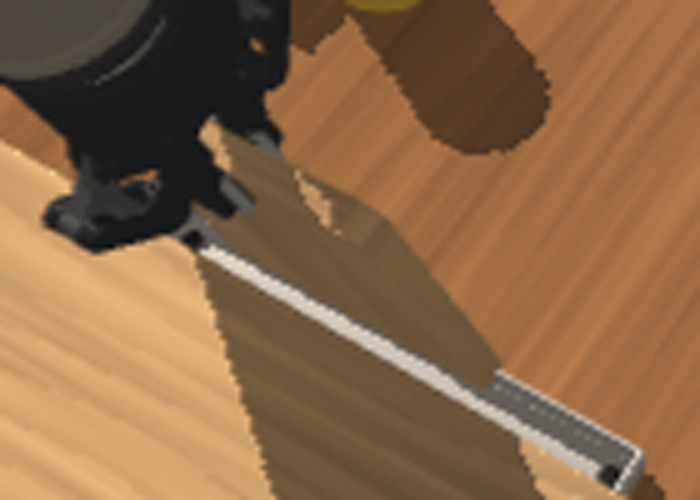

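View pics/e4.png

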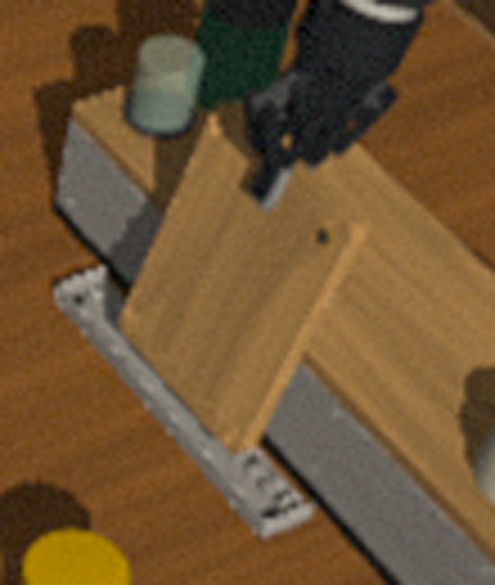

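View pics/w4.png

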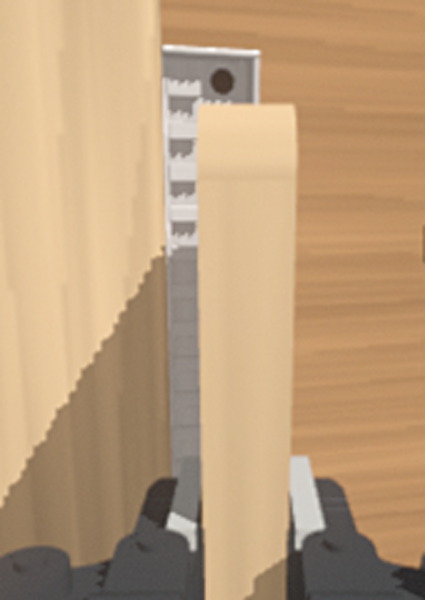

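```bash
python3 - <<'E'
from pl import *
import pickle
P=pickle.load(open('P4.pkl','rb'))
o,p,Rt=cur();Rb=np.c_[-Rt[:,1],-Rt[:,0],-Rt[:,2]]
W=lambda x,y:(160+x/2.5-.4,40+y/2.5-.4)
D=lambda x,y:(100+x/5-.4,240+y/5-.4)
E=lambda x,y:(310+x/4.5-.4,90+y/4.5-.4)
print('wrist rim outer/inner',onz(P['wrist'],W(260,52),.018),onz(P['wrist'],W(254,56),.018),'lower',onz(P['wrist'],W(258,100),.018))
print('wrist riser top edge',onz(P['wrist'],W(162,60),.12),onz(P['wrist'],W(168,460),.12))
print('side rim near',onz(P['side'],D(500,372),.018),onz(P['side'],D(638,447),.018),'back rim', onz(P['side'],D(200,250),.018),onz(P['side'],D(600,478),.018))
print('scene rim outer',onz(P['scene'],E(55,290),.018),onz(P['scene'],E(265,533),.018))
for LL in(.177,.180,.183):
  f=p-Rb[:,2]*LL+Rb[:,0]*.002
  for n,l in(('side',(-.08,.0075,0)),('side',(-.08,-.0075,0)),('scene',(-.08,-.0075,0)),('scene',(.08,-.0075,0)),('scene',(.08,.0075,0))):
    X=f+Rb@np.array(l);u=proj(P[n],X)[0]+.4
    print(LL,n,l,X,((u-[100,240])*5 if n=='side' else (u-[310,90])*4.5))
E
```

```text
wrist rim outer/inner [0.6866 0.1922 0.018 ] [0.6848 0.1951 0.018 ] lower [0.6655 0.1931 0.018 ]
wrist riser top edge [0.6632 0.252  0.12  ] [0.5269 0.2544 0.12  ]
side rim near [0.484 0.194 0.018] [0.4036 0.1936 0.018 ] back rim [0.6584 0.2141 0.018 ] [0.4111 0.2157 0.018 ]
scene rim outer [0.4075 0.1895 0.018 ] [0.6938 0.187  0.018 ]
0.177 side (-0.08, 0.0075, 0) [0.477  0.2124 0.0387] [486.2016 388.7424]
0.177 side (-0.08, -0.0075, 0) [0.4769 0.1979 0.0423] [502.7931 360.9287]
0.177 scene (-0.08, -0.0075, 0) [0.4769 0.1979 0.0423] [116.06   319.7419]
0.177 scene (0.08, -0.0075, 0) [0.6369 0.1977 0.0426] [236.9957 454.9817]
0.177 scene (0.08, 0.0075, 0) [0.637  0.2123 0.0389] [251.7034 451.5579]
0.18 side (-0.08, 0.0075, 0) [0.477  0.2117 0.0358] [487.6461 390.3706]
0.18 side (-0.08, -0.0075, 0) [0.4769 0.1972 0.0394] [504.1862 362.618 ]
0.18 scene (-0.08, -0.0075, 0) [0.4769 0.1972 0.0394] [114.7587 322.6087]
0.18 scene (0.08, -0.0075, 0) [0.6369 0.197  0.0397] [235.4745 457.8499]
0.18 scene (0.08, 0.0075, 0) [0.637  0.2115 0.036 ] [250.1715 454.4173]
0.183 side (-0.08, 0.0075, 0) [0.477  0.211  0.0329] [489.0832 391.9904]
0.183 side (-0.08, -0.0075, 0) [0.4769 0.1964 0.0365] [505.5721 364.2987]
0.183 scene (-0.08, -0.0075, 0) [0.4769 0.1964 0.0365] [113.4604 325.469 ]
0.183 scene (0.08, -0.0075, 0) [0.6369 0.1963 0.0367] [233.957  460.7112]
0.183 scene (0.08, 0.0075, 0) [0.637  0.2108 0.0331] [248.6432 457.2699]
```

step_arm:
  increments:
    - [-0.12,0,0,0,0,0.35,1]
    - [-0.17,0,0.7,0,0,0,1]
    - [-0.17,0,0.7,0,0,0,1]
    - [-0.14,0,0.55,0,0,0,1]
    - [-0.07,0,0.3,0,0,0,1]
    - [0,0,0,0,0,0,1]
    - [0,0,0,0,0,0,1]

```text
t: 12.45
eef_pos: [0.5544, 0.2488, 0.1881]
tool_rot: [-0.086, -0.699, 0.704, -0.087]
contact_force: [-0.1, -1.0, -5.3]
gripper_width: 0.169
```

```bash
cat > st.py <<'E'
from pl import *
o,p,R=cur();th=np.degrees(np.arctan2(-R[1,2],-R[2,2]))
Rb=np.c_[-R[:,1],-R[:,0],-R[:,2]]
f=p-Rb[:,2]*L+Rb[:,0]*.002
print('t',o['t'],'pos',p,'tilt',th,'yaw',np.degrees(np.arctan2(Rb[1,0],Rb[0,0])),'roll',np.degrees(Rb[2,0]),'F',f-.0075*Rb[:,1],'B',f+.0075*Rb[:,1]);print('F',o['contact_force'],'M',o['torque'],o['gripper_width'])
E
python3 st.py; python3 - <<'E'
from h import *
a=[cv2.cvtColor(shot(n)['pixels'],cv2.COLOR_RGB2BGR) for n in('side','scene')]
cv2.imwrite('pics/s5.png',np.hstack([cv2.resize(a[0][250:350,100:200],(400,400)),cv2.resize(a[1][130:230,320:420],(400,400))]))
E
```

```text
t 12.45 pos [0.5544 0.2488 0.1881] tilt 14.071850981444156 yaw -0.4029042603100575 roll 0.09425302877512778 F [0.5564 0.1977 0.0153] B [0.5565 0.2123 0.0116]
F [-0.0642 -0.9889 -5.2974] M [ 0.6397 -0.0209 -0.0221] 0.16931435957636604
```

View pics/s5.png

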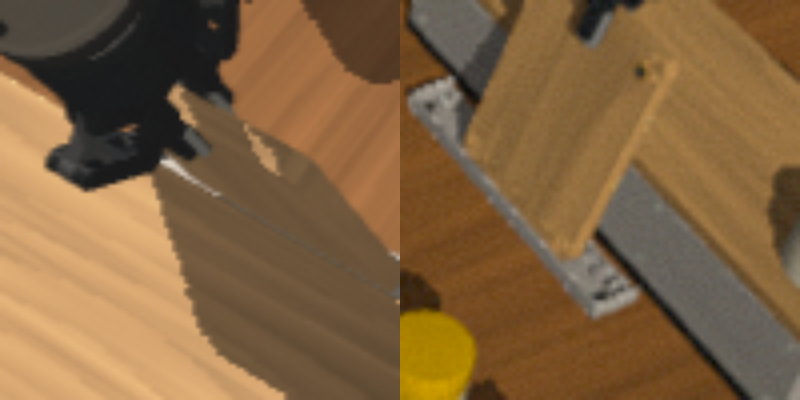

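step_arm:
  increments:
    - [-0.05,0,0.2,0,0,0,1]
    - [-0.05,0,0.2,0,0,0,1]
    - [-0.03,0,0.1,0,0,0,1]
    - [0,0,0,0,0,0,1]

```text
t: 12.95
eef_pos: [0.5543, 0.2487, 0.1827]
tool_rot: [-0.087, -0.699, 0.704, -0.087]
contact_force: [1.3, 0.4, -5.3]
gripper_width: 0.167
```

step_arm:
  increments:
    - [-0.03,0,0.1,0,0,0,1]
    - [0,0,0,0,0,0,1]

```text
t: 13.15
eef_pos: [0.5546, 0.249, 0.1824]
tool_rot: [-0.086, -0.699, 0.704, -0.087]
contact_force: [-0.6, -0.2, -0.4]
gripper_width: 0.17
```

step_arm:
  increments:
    - [-0.03,0,0.1,0,0,0,1]
    - [0,0,0,0,0,0,1]

```text
t: 13.35
eef_pos: [0.5548, 0.2493, 0.1822]
tool_rot: [-0.086, -0.699, 0.704, -0.087]
contact_force: [-0.9, 1.0, 5.1]
gripper_width: 0.167
```

step_arm:
  increments:
    - [0.02,0,-0.08,0,0,0,1]
    - [0.1,0,0.02,0,0,0,1]
    - [0.1,0,0.02,0,0,0,1]
    - [0,0,0,0,0,0,1]

```text
t: 13.75
eef_pos: [0.5547, 0.2481, 0.1825]
tool_rot: [-0.085, -0.699, 0.704, -0.087]
contact_force: [-0.7, 2.8, 5.6]
gripper_width: 0.168
```

step_arm:
  increments:
    - [0.1,0,0.02,0,0,0,1]
    - [0,0,0,0,0,0,1]

```text
t: 13.95
eef_pos: [0.5547, 0.2476, 0.1826]
tool_rot: [-0.085, -0.7, 0.704, -0.086]
contact_force: [-1.4, 3.0, 5.1]
gripper_width: 0.171
```

step_arm:
  increments:
    - [0.1,0,0.02,0,0,0,1]
    - [0,0,0,0,0,0,1]

```text
t: 14.15
eef_pos: [0.5546, 0.2472, 0.1827]
tool_rot: [-0.084, -0.7, 0.704, -0.086]
contact_force: [-0.9, 4.5, 5.0]
gripper_width: 0.168
```

step_arm:
  increments:
    - [0.02,0,-0.1,0,0,0,1]
    - [0,0,0,0,0,0,1]

```text
t: 14.35
eef_pos: [0.5544, 0.2456, 0.1827]
tool_rot: [-0.086, -0.7, 0.704, -0.087]
contact_force: [-0.4, 2.9, 1.4]
gripper_width: 0.169
```

```bash
python3 st.py
```

```text
t 14.35 pos [0.5544 0.2456 0.1827] tilt 13.990557182952248 yaw -0.35694358200065845 roll 0.11656293636311633 F [0.5564 0.1948 0.0099] B [0.5565 0.2094 0.0063]
F [-0.4263  2.869   1.3713] M [1.5027 0.0456 0.0983] 0.16885664987332497
```

step_arm:
  increments:
    - [0.1,0,0,0,0,0,1]
    - [0,0,0,0,0,0,1]

```text
t: 14.55
eef_pos: [0.5543, 0.2449, 0.1829]
tool_rot: [-0.085, -0.7, 0.704, -0.086]
contact_force: [0.0, 4.9, -1.2]
gripper_width: 0.164
```

step_arm:
  increments:
    - [0.1,0,0,0,0,0,1]
    - [0,0,0,0,0,0,1]

```text
t: 14.75
eef_pos: [0.5543, 0.2445, 0.1831]
tool_rot: [-0.085, -0.7, 0.704, -0.086]
contact_force: [0.6, 6.2, -1.5]
gripper_width: 0.165
```

step_arm:
  increments:
    - [0.1,0,0,0,0,0,1]
    - [0,0,0,0,0,0,1]

```text
t: 14.95
eef_pos: [0.5543, 0.2439, 0.1832]
tool_rot: [-0.085, -0.7, 0.704, -0.086]
contact_force: [0.2, 7.8, -2.8]
gripper_width: 0.168
```

```bash
python3 st.py
```

```text
t 14.95 pos [0.5543 0.2439 0.1832] tilt 13.85749672263087 yaw -0.3444388096814202 roll 0.11827072418032511 F [0.5563 0.1935 0.0103] B [0.5564 0.2081 0.0067]
F [ 0.1524  7.8001 -2.8489] M [ 2.9421 -0.1303  0.1319] 0.16766358772965578
```

```bash
cat > pv.py <<'E'
from pl import *
import sys
a,b,n=float(sys.argv[1]),float(sys.argv[2]),int(sys.argv[3])
G=np.array([.553,.194,.003])
T=np.linspace(a,b,n+1)
for t0,t1 in zip(T[:-1],T[1:]):
    p0,R0=pose(t0,0,0,G=G,L=.1825);p1,R1=pose(t1,0,0,G=G,L=.1825)
    print(R0.T@(p1-p0)*100,Ro.from_matrix(R0.T@R1).as_rotvec(degrees=True))
print(pose(a,0,0,G=G,L=.1825)[0],pose(b,0,0,G=G,L=.1825)[0])
E
python3 pv.py 14 20 6
```

```text
[-0.3123  0.     -0.0087] [0. 1. 0.]
[-0.3119 -0.     -0.0085] [ 0.  1. -0.]
[-0.3115  0.     -0.0083] [-0.  1.  0.]
[-0.3111 -0.     -0.008 ] [ 0.  1. -0.]
[-0.3107  0.     -0.0077] [0. 1. 0.]
[-0.3104 -0.     -0.0075] [ 0.  1. -0.]
[0.5534 0.2454 0.1819] [0.5535 0.2635 0.1771]
```

step_arm:
  increments:
    - [-0.1,0,0.05,0,0,0,1]
    - [-0.16,0,0,0,0.5,0,1]
    - [-0.16,0,0,0,0.5,0,1]
    - [-0.16,0,0,0,0.5,0,1]
    - [-0.16,0,0,0,0.5,0,1]
    - [-0.16,0,0,0,0.5,0,1]
    - [-0.16,0,0,0,0.5,0,1]
    - [0,0,0,0,0,0,1]

```text
t: 15.75
eef_pos: [0.5546, 0.2541, 0.1807]
tool_rot: [-0.103, -0.697, 0.701, -0.105]
contact_force: [1.2, 5.4, 2.8]
gripper_width: 0.168
```

```bash
sed -i 's/^L=.*/L=.1825/' pl.py; python3 st.py
```

```text
t 15.75 pos [0.5546 0.2541 0.1807] tilt 16.92112112906091 yaw -0.31242059936550737 roll 0.163572476105522 F [0.5568 0.1938 0.0083] B [0.5569 0.2082 0.0039]
F [1.2182 5.3997 2.7896] M [2.2211 0.1658 0.0398] 0.1675285896966281
```

step_arm:
  increments:
    - [-0.16,0,0,0,0.5,0,1]
    - [-0.16,0,0,0,0.5,0,1]
    - [-0.16,0,0,0,0.5,0,1]
    - [0,0,0,0,0,0,1]

```text
t: 16.15
eef_pos: [0.5547, 0.2588, 0.1795]
tool_rot: [-0.112, -0.696, 0.7, -0.114]
contact_force: [-0.1, 5.2, 3.8]
gripper_width: 0.169
```

step_arm:
  increments:
    - [-0.09,0,0,0,0.3,0,1]
    - [-0.09,0,0,0,0.3,0,1]
    - [0,0,0,0,0,0,1]

```text
t: 16.45
eef_pos: [0.5547, 0.2604, 0.179]
tool_rot: [-0.116, -0.695, 0.7, -0.117]
contact_force: [-0.4, 6.0, 3.9]
gripper_width: 0.171
```

```bash
python3 st.py; python3 - <<'E'
from h import *
a=[cv2.cvtColor(shot(n)['pixels'],cv2.COLOR_RGB2BGR) for n in('side','scene','wrist')]
cv2.imwrite('pics/s6.png',np.hstack([cv2.resize(a[0][240:350,100:210],(400,400)),cv2.resize(a[1][100:210,310:420],(400,400))]))
cv2.imwrite('pics/w6.png',a[2])
E
```

```text
t 16.45 pos [0.5547 0.2604 0.179 ] tilt 18.996773301842452 yaw -0.32301629727644315 roll 0.17533481263669964 F [0.5569 0.1939 0.0088] B [0.557  0.2081 0.004 ]
F [-0.4165  5.9737  3.908 ] M [ 2.2047  0.2577 -0.0034] 0.17087228364744253
```

View pics/s6.png

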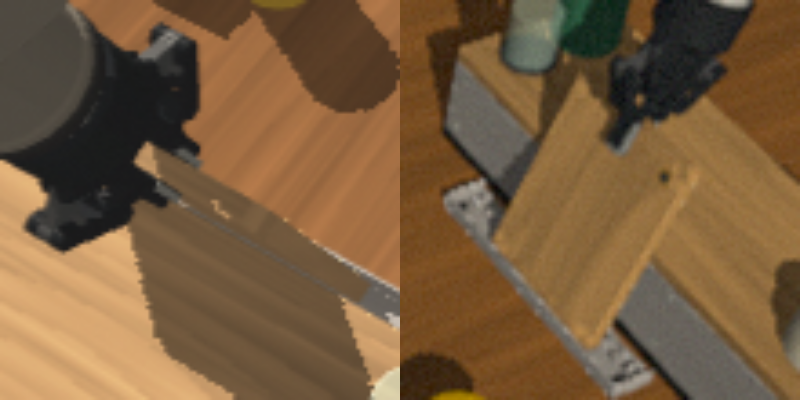

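View pics/w6.png

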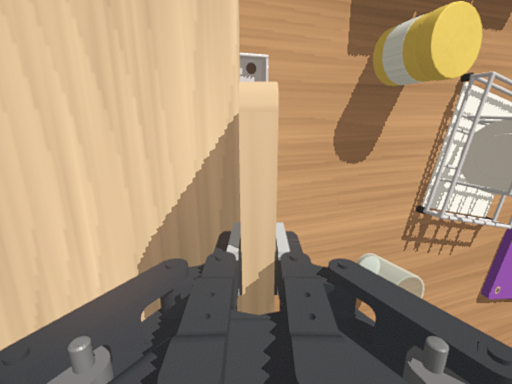

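step_arm:
  increments:
    - [-0.09,0,0,0,0.3,0,1]
    - [0,0,0,0,0,0,1]

```text
t: 16.8
eef_pos: [0.5547, 0.2613, 0.1787]
tool_rot: [-0.118, -0.695, 0.699, -0.119]
contact_force: [0.8, 6.0, 4.6]
gripper_width: 0.164
```

step_arm:
  increments:
    - [-0.09,0,0,0,0.3,0,1]
    - [0,0,0,0,0,0,1]

```text
t: 17.0
eef_pos: [0.5548, 0.2622, 0.1785]
tool_rot: [-0.119, -0.695, 0.699, -0.121]
contact_force: [0.9, 6.3, 4.8]
gripper_width: 0.165
```

step_arm:
  increments:
    - [-0.09,0,0,0,0.3,0,1]
    - [0,0,0,0,0,0,1]

```text
t: 17.2
eef_pos: [0.5548, 0.2631, 0.1782]
tool_rot: [-0.121, -0.694, 0.699, -0.123]
contact_force: [0.3, 7.7, 4.3]
gripper_width: 0.165
```

step_arm:
  increments:
    - [-0.09,0,0,0,0.3,0,1]
    - [0,0,0,0,0,0,1]

```text
t: 17.4
eef_pos: [0.5548, 0.2639, 0.1779]
tool_rot: [-0.123, -0.694, 0.698, -0.125]
contact_force: [1.0, 8.0, 4.7]
gripper_width: 0.172
```

```bash
python3 st.py
```

```text
t 17.4 pos [0.5548 0.2639 0.1779] tilt 20.17669796398467 yaw -0.3230086931116824 roll 0.1852283828826018 F [0.5569 0.1939 0.0092] B [0.557 0.208 0.004]
F [1.0406 7.9834 4.6647] M [ 2.2573  0.2924 -0.0409] 0.1717080338517483
```

step_arm:
  increments:
    - [-0.11,0,-0.01,0,0.3,0,1]
    - [0,0,0,0,0,0,1]

```text
t: 17.6
eef_pos: [0.5548, 0.2649, 0.1776]
tool_rot: [-0.125, -0.694, 0.698, -0.127]
contact_force: [0.9, 6.2, 4.4]
gripper_width: 0.172
```

step_arm:
  increments:
    - [-0.11,0,-0.01,0,0.3,0,1]
    - [0,0,0,0,0,0,1]

```text
t: 17.8
eef_pos: [0.5548, 0.2651, 0.1775]
tool_rot: [-0.127, -0.693, 0.698, -0.129]
contact_force: [0.2, 4.3, 5.8]
gripper_width: 0.168
```

step_arm:
  increments:
    - [-0.11,0,-0.01,0,0.3,0,1]
    - [0,0,0,0,0,0,1]

```text
t: 18.0
eef_pos: [0.5548, 0.2651, 0.1775]
tool_rot: [-0.13, -0.692, 0.698, -0.131]
contact_force: [-2.7, 1.1, 9.3]
gripper_width: 0.168
```

```bash
python3 st.py; python3 - <<'E'
from h import *
a=[cv2.cvtColor(shot(n)['pixels'],cv2.COLOR_RGB2BGR) for n in('side','wrist')]
cv2.imwrite('pics/s7.png',np.hstack([cv2.resize(a[0][240:350,100:210],(400,400)),cv2.resize(a[1][40:240,190:310],(300,400))]))
E
```

```text
t 18.0 pos [0.5548 0.2651 0.1775] tilt 21.244983942272547 yaw -0.4328216562508039 roll 0.1502135752903305 F [0.5567 0.192  0.0102] B [0.5568 0.206  0.0047]
F [-2.6853  1.1482  9.2697] M [1.7741 0.7494 0.0154] 0.16779317732905663
```

View pics/s7.png

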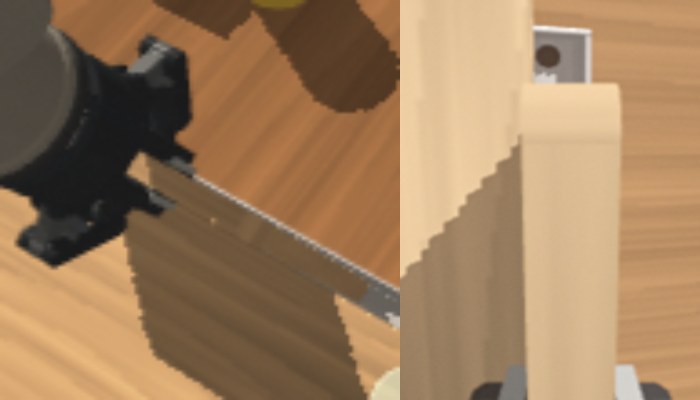

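step_arm:
  increments:
    - [0,0,-0.05,0,-0.3,0,1]
    - [0,0,0,0,0,0,1]
    - [0,0,0,0,0,0,1]
  squeeze: 20

```text
t: 18.4
eef_pos: [0.5548, 0.2652, 0.1775]
tool_rot: [-0.128, -0.693, 0.698, -0.129]
contact_force: [-0.9, 1.5, 5.8]
gripper_width: 0.168
```

```bash
python3 st.py
```

```text
t 18.4 pos [0.5548 0.2652 0.1775] tilt 20.94070576813146 yaw -0.4240829791642661 roll 0.1427100986596621 F [0.5567 0.1929 0.0097] B [0.5568 0.2069 0.0044]
F [-0.9402  1.5171  5.8418] M [1.6933 0.5268 0.1005] 0.16804417600691604
```

step_arm:
  increments:
    - [0,0,0,0,0,0,0.8]
    - [0,0,0,0,0,0,0.75]
    - [0,0,0,0,0,0,0.7]
    - [0,0,0,0,0,0,0.65]
    - [0,0,0,0,0,0,0.6]
    - [0,0,0,0,0,0,0.6]

```text
t: 19.0
eef_pos: [0.5545, 0.2649, 0.1766]
tool_rot: [-0.129, -0.693, 0.698, -0.129]
contact_force: [0.0, 0.0, 0.6]
gripper_width: 0.404
```

```bash
python3 st.py; python3 - <<'E'
from h import *
a=[cv2.cvtColor(shot(n)['pixels'],cv2.COLOR_RGB2BGR) for n in('side','scene','wrist')]
cv2.imwrite('pics/s8.png',np.hstack([cv2.resize(a[0][240:350,100:210],(400,400)),cv2.resize(a[1][100:210,310:420],(400,400))]))
cv2.imwrite('pics/w8.png',a[2])
E
```

```text
t 19.0 pos [0.5545 0.2649 0.1766] tilt 20.99590951852084 yaw -0.4068146617428596 roll 0.08546978888645171 F [0.5562 0.1925 0.0089] B [0.5563 0.2065 0.0035]
F [0.0033 0.031  0.6467] M [0.3967 0.0057 0.0166] 0.4037445088782048
```

View pics/s8.png

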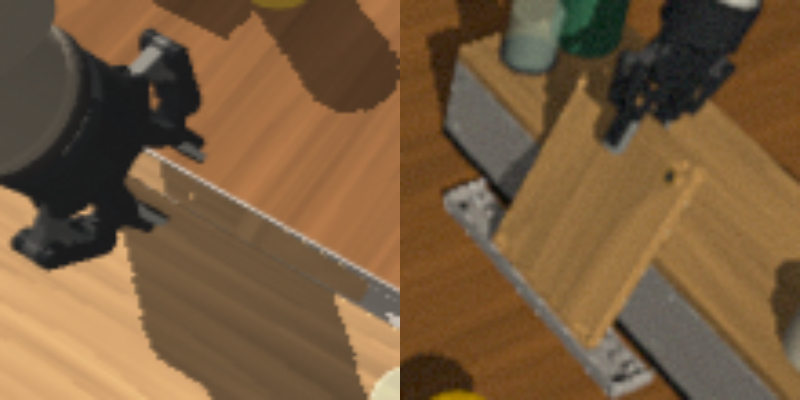

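View pics/w8.png

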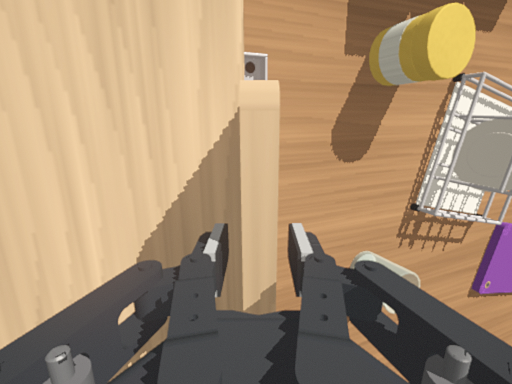

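step_arm:
  increments:
    - [0,0,-0.5,0,0,0,0.5]
    - [0,0,-1.5,0,0,0,0.4]
    - [0,0,-2,0,0,0,0.4]
    - [0,0,-3,0,0,0,0.4]
    - [0,0,-3,0,0,0,0.4]
    - [0,0,-3,0,0,0,0.4]
    - [0,0,0,0,0,0,0.4]

```text
t: 19.85
eef_pos: [0.5553, 0.3155, 0.3036]
tool_rot: [-0.124, -0.694, 0.698, -0.129]
contact_force: [0.1, 0.1, -0.5]
gripper_width: 0.601
```

```bash
python3 - <<'E'
from h import *
import pickle
P={n:shot(n,n+'9.png') for n in('side','scene','wrist')};pickle.dump(P,open('P9.pkl','wb'))
a=cv2.imread('pics/side9.png');b=cv2.imread('pics/scene9.png')
cv2.imwrite('pics/s9.png',cv2.resize(a[245:345,100:230],None,fx=5.5,fy=5.5,interpolation=cv2.INTER_CUBIC))
cv2.imwrite('pics/e9.png',cv2.resize(b[110:210,310:400],None,fx=5.8,fy=5.8,interpolation=cv2.INTER_CUBIC))
E
```

```text
(no output)
```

View pics/s9.png

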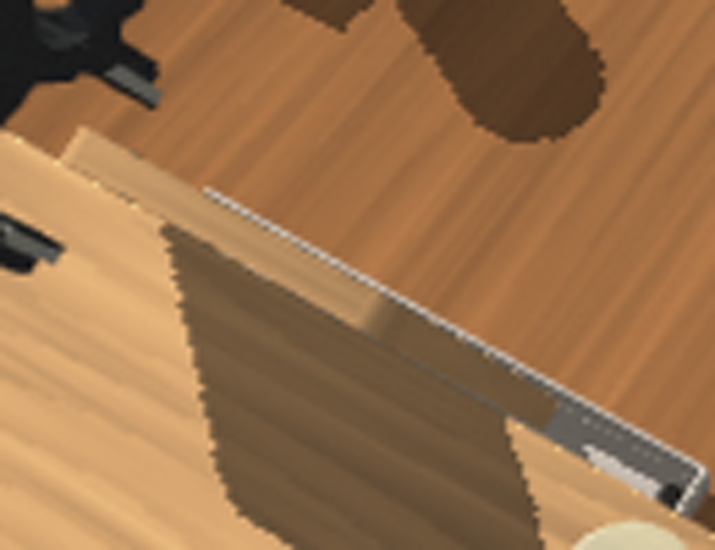

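View pics/e9.png

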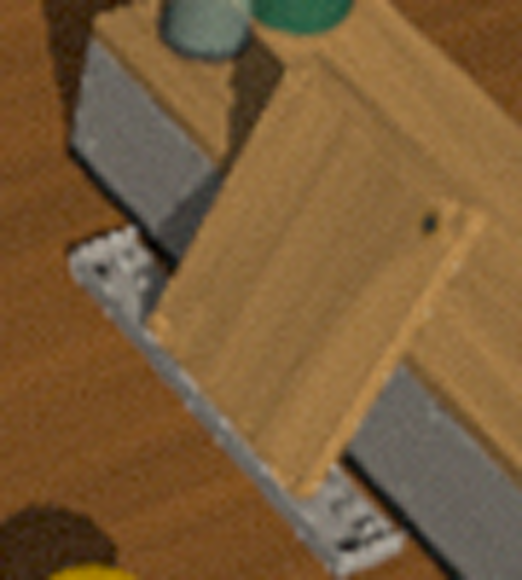

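View pics/wrist9.png

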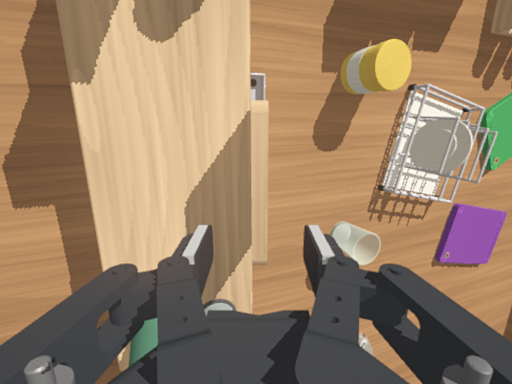

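```bash
python3 - <<'E'
from h import *
o,p,R=cur();print(o['q'])
Rt=np.array([[1,0,0],[0,-1,0],[0,0,-1.]])  # tool x=+x, y=-y(world): camera is at tool -y => +y
print('cam in tool',R.T@(ray(bot.read_camera('wrist'),(256,192))[0]-p))
plan(np.array([.555,.10,.33]),Rt)
Rt2=Rt@np.diag([-1,-1,1]);plan(np.array([.555,.10,.33]),Rt2)
E
```

```text
[-0.5234  0.5116 -0.3373  1.4133  0.4027  1.5335 -2.4957]
cam in tool [ 0.0006 -0.0676 -0.1438]
t 20.05 pos [0.5544 0.3111 0.2975] dist 0.21356093184332586
translate first, tool axes cm [20.8657 -0.2184  4.545 ] | after rotation [ 0.0634 21.1077 -3.2474] | turn deg [ 16.5428 -16.4979 -89.3126]
t 20.05 pos [0.5544 0.3111 0.2975] dist 0.21356093184332586
translate first, tool axes cm [20.8657 -0.2184  4.545 ] | after rotation [ -0.0634 -21.1077  -3.2474] | turn deg [-16.465  -16.5099  88.4803]
```

```bash
python3 - <<'E'
from h import *
Rt=np.array([[0,-1,0],[-1,0,0],[0,0,-1.]])
plan(np.array([.42,.17,.33]),Rt)
E
```

```text
t 20.05 pos [0.5544 0.3111 0.2975] dist 0.1975129466937097
translate first, tool axes cm [14.4273 13.3317  2.057 ] | after rotation [14.1077 13.4366 -3.2474] | turn deg [  0.0286 -21.0348  -0.4175]
```

step_arm:
  increments:
    - [1,1,0.1,0,0,0,0.5]
    - [2.7,2.5,0.4,0,0,0,0.8]
    - [2.7,2.5,0.4,0,0,0,0.8]
    - [2.7,2.5,0.4,0,0,0,0.8]
    - [2.7,2.5,0.4,0,0,0,0.8]
    - [2.6,2.4,0.4,0,-3,0,0.8]
    - [0,0,0,0,-6,0,0.8]
    - [0,0,0,0,-6,0,0.8]
    - [0,0,0,0,-6,-0.4,0.8]
    - [0,0,0,0,0,0,0.8]
    - [0,0,0,0,0,0,0.8]

```text
t: 21.15
eef_pos: [0.4192, 0.1697, 0.3293]
tool_rot: [-0.001, -0.706, 0.708, -0.001]
contact_force: [-0.5, 1.3, -0.8]
gripper_width: 0.199
```

```bash
python3 - <<'E'
from h import *
Rt=np.array([[0,-1,0],[-1,0,0],[0,0,-1.]])
plan(np.array([.42,.17,.17]),Rt);print(bot.get_obs()['q'])
shot('wrist','w10.png')
E
```

```text
t 21.15 pos [0.4192 0.1697 0.3293] dist 0.15927111548765605
translate first, tool axes cm [-0.0621 -0.0782 15.9268] | after rotation [-0.0276 -0.0805 15.9269] | turn deg [-0.0081 -0.1236 -0.104 ]
[-0.226   0.0326 -0.3032  1.9123  0.0125  1.1992 -2.1063]
```

View pics/w10.png

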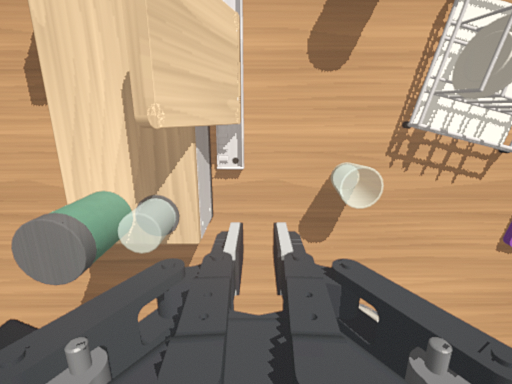

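step_arm:
  increments:
    - [0,0,2,0,0,0,0.8]
    - [0,-1,3,0,0,0,0.8]
    - [0,-1,3,0,0,0,0.8]
    - [0,0,0,0,0,0,0.8]
    - [0,0,0,0,0,0,0.8]

```text
t: 21.7
eef_pos: [0.4391, 0.1717, 0.2496]
tool_rot: [0.001, 0.708, -0.706, -0.0]
contact_force: [-0.1, 0.4, -0.2]
gripper_width: 0.198
```

```bash
python3 - <<'E'
from h import *
import pickle
p=shot('wrist','w11.png');pickle.dump(p,open('w11.pkl','wb'))
a=cv2.imread('pics/w11.png');cv2.imwrite('pics/w11b.png',cv2.resize(a[0:190,180:280],None,fx=3.1,fy=3.1,interpolation=cv2.INTER_CUBIC))
b=shot('scene');s=shot('side')
cv2.imwrite('pics/x11.png',np.hstack([cv2.cvtColor(x['pixels'],cv2.COLOR_RGB2BGR)[y:y+280,z:z+400] for x,y,z in((b,80,80),(s,100,60))]))
E
```

```text
(no output)
```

View pics/w11b.png

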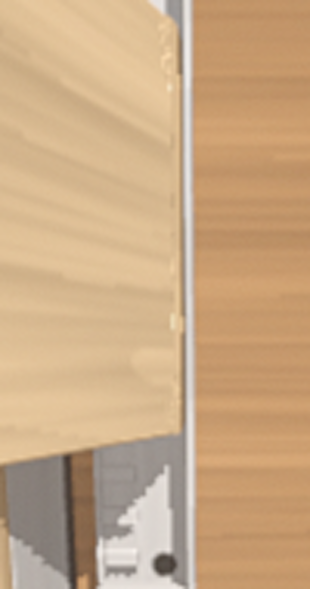

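View pics/w11.png

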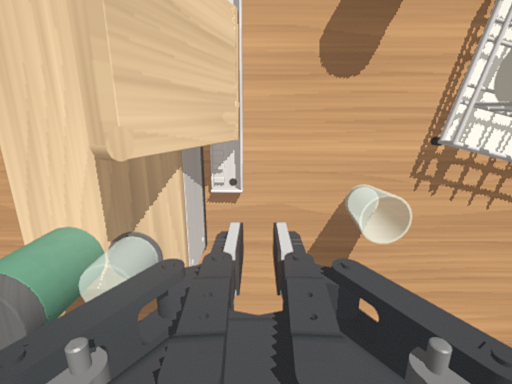

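View pics/x11.png

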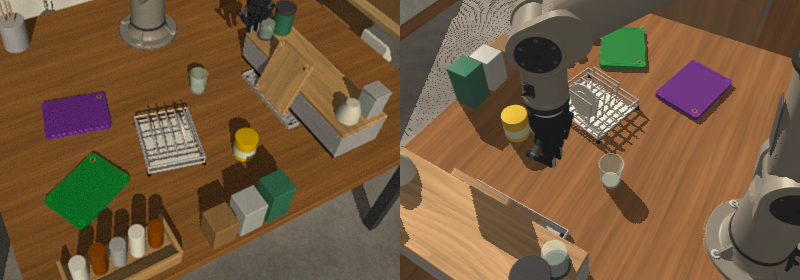

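```bash
python3 - <<'E'
from h import *
a=cv2.imread('pics/w11.png')
cv2.imwrite('pics/w11c.png',np.hstack([cv2.resize(a[y:y+40,222:252],None,fx=12,fy=12,interpolation=cv2.INTER_NEAREST) for y in(8,108)]))
print(a[125:128,230:248].mean(2)[:]);print(a[60:62,230:248].mean(2)); print(a[25:27,230:248].mean(2))
import pickle
p=pickle.load(open('w11.pkl','rb'));print(ray(p,(256,192)))
for y in(.1905,.1935): print(proj(p,[[.49,y,.018],[.6,y,.018]]))
print('F flush',proj(p,[[.49,.1935,.0084],[.6,.1930,.0084]]))
E
```

```text
[[179.6667 179.     179.     180.3333 180.6667 184.     195.     195.6667
  151.3333 125.     197.     214.     185.3333 155.3333 148.3333 149.3333
  151.6667 151.    ]
 [179.6667 178.3333 178.3333 179.     179.6667 184.3333 194.3333 191.
  149.     125.3333 197.3333 214.3333 185.     153.3333 147.6667 150.
  148.6667 148.6667]
 [181.6667 183.6667 182.     182.6667 181.     184.     193.     188.
  144.6667 123.3333 196.3333 214.3333 185.6667 156.     152.     153.
  153.6667 153.    ]]
[[183.     183.     184.     185.3333 184.3333 180.6667 182.     180.3333
  145.     184.     227.6667 198.6667 162.     152.6667 155.     155.6667
  155.3333 155.3333]
 [181.     181.6667 182.6667 184.6667 184.     182.     181.6667 180.
  144.3333 184.     227.     199.6667 162.     155.     156.6667 156.
  155.6667 156.    ]]
[[194.3333 194.     194.3333 188.     193.6667 187.3333 186.6667 187.6667
  151.     197.6667 237.3333 201.3333 152.3333 144.6667 146.6667 145.
  146.6667 146.6667]
 [194.6667 195.3333 194.3333 192.6667 199.3333 190.     185.     185.6667
  149.6667 196.6667 237.3333 199.3333 152.     147.     147.3333 147.6667
  148.     147.    ]]
(array([0.5068, 0.1717, 0.3935]), array([-0.2715,  0.0065, -0.9624]))
[[244.166  129.0772]
 [243.2155  39.2234]]
[[241.9673 129.0709]
 [240.8249  39.2165]]
F flush [[242.3613 128.7582]
 [241.6708  41.2797]]
```

View pics/w11c.png

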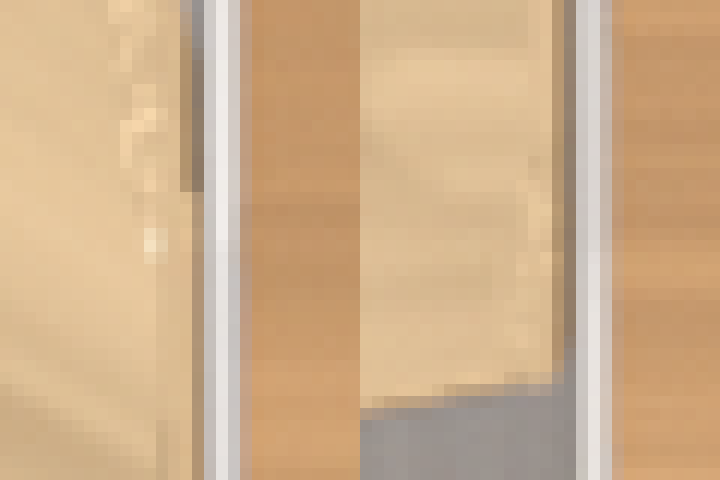

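```bash
python3 - <<'E'
from h import *
o=bot.get_obs();print(o['t'],o['contact_force']);print(bot.hand_in())
E
```

```text
21.85 [-0.0384  0.685  -0.2647]
the job is handed in; nothing more can be done
None
```

The wooden board is out of the rack and leaning against the bar riser at about 20–21°, short edge down, with its foot in the front gutter. I handed the job in at 21.9 s; no verdict is reported.

**How it went:**
- I gripped the board across its top edge and drew it out along its own plane.
- I lowered it into the gutter until the floor was felt (about 10 N) and slid it back until the front rim was felt (about 8 N).
- I then tilted it on in steps of 0.5° or less until the riser took the load (under 10 N), and only then opened the fingers and backed off.

**Final checks:**
- The wrist and scene pictures show the board standing free with the gripper clear of it. The wrist force at hand-in was under 1 N.
- The saucer, tin and tumbler looked unmoved in the pictures; I did not re-measure their positions.
- **Squareness is slightly off:** the close wrist view suggests about 0.4–0.5° between foot and rim. The end away from the robot is within about 1 mm of the rim, and the robot-side end has a gap of about 1–2 mm. I judged this close enough and left it.
- **Measurements disagreed:** the cameras put the rim's inner face anywhere from y = 0.189 to 0.195 m. I relied on the felt contact at 0.1935 m instead.

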